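# Shut and rack the dry flip-top bottle, open the wet one

### The job

The tall flip-top bottle lying in the dish drainer is dry: stand it upright on the big cork trivet and let go of it with its cap still open, press the cap fully shut there, then take it up again and stand it upright in the empty cell of the steel rack, the one with the round cork pad. The squat flip-top bottle in the rack is still wet inside: flip its cap open to upright or further back so it can air, leaving that bottle standing in its cell. Leave the tumbler, the rice bowl, the saucer and the wooden cup where they are.

Things in the scene. Friction and masses are not known exactly. Their poses are not given: they have to be found in the camera images.
- tall: Tall flip-top bottle, white ceramic, square 44 x 44 mm, body 96 mm high, grey collar 38 x 38 mm from 96 to 104 mm, then the lid. About 250 g, loose; at first it lies on its side in the drainer's tray, lid open. Origin: centre of its underside; z runs towards the cap. The lid's hinge is on the +y side, its tab at -y when shut; the +x and -x faces are plain.
- tall_lid (a joint): Lid of the tall bottle, rad: 0 shut, grows as it opens, 2.0 at the stop. It stays where it is left (light friction). The lid is a 42 x 42 x 8 mm plate with a thumb tab 12 mm wide (along x), 8 mm thick that sticks out about 11 mm beyond its free edge; shut, its upper face is 112 mm above the bottle's underside.
- tall_hinge (a point): Hinge line's middle on the tall bottle: at (0, 21, 104) mm in the bottle's frame; the hinge axis is parallel to the bottle's x.
- squat: Squat flip-top bottle, same make: square 50 x 50 mm, body 66 mm high, collar 44 x 44 mm to 74 mm, shut lid's upper face at 82 mm. About 350 g, loose, upright in one cell of the rack, tab side roughly facing the rack's -x side. Origin: centre of its underside; z up; hinge on its +y side, thumb tab on its -y side.
- squat_lid (a joint): Lid of the squat bottle, rad: 0 shut (as at the start), 1.57 upright, 2.0 at the stop. It stays where it is left. Plate 48 x 48 x 8 mm, tab 12 mm wide (along x), 8 mm thick, sticking out about 21 mm beyond the free edge.
- squat_hinge (a point): Hinge line's middle on the squat bottle: at (0, 24, 74) mm in the bottle's frame; the hinge axis is parallel to the bottle's x.
- squat_tab (a point): Middle of the squat lid's thumb tab (moves with the lid), 59 mm from the hinge line.
- rack: Fixed stainless rack, 74 x 224 mm, 45 mm high, open on top: three cells in a row along its y at -72, 0 and +72 mm, each 66 mm (x) by about 68 mm (y) inside, walls 4 mm, floor 4 mm thick. Origin: centre of its underside.
- pad: Round cork pad, 48 mm across and 3 mm thick, fixed on the floor of the empty cell. Origin: centre of its underside.
- trivet: Round cork trivet, 150 mm across, 8 mm thick, fixed on the ledge. Origin: centre of its underside.
- drainer: Fixed blue plastic dish drainer: drip tray 300 x 340 mm, walls 6 mm thick and 35 mm high, floor 6 mm thick; a row of 8 mm pins, 46 mm high, stands along y = 45 mm; a 75 mm high rail runs along its +y edge; a small spout sticks out 60 mm at +x. Origin: centre of its underside.
- tumbler: Glass tumbler, 70 mm across, 100 mm high, in the drainer. Origin: centre of its underside.
- bowl: Steel rice bowl, 100 mm across, 50 mm high, in the drainer. Origin: centre of its underside.
- cup: Empty wooden chopstick cup, 52 mm across, 100 mm high, in one cell of the rack. Origin: centre of its underside.
- saucer: Small green saucer, 100 mm across, 18 mm high, on the ledge. Origin: centre of its underside.

How it is judged:
On the way, in this order (a step that is already met when the one before it is completed fails the run):
1. the tall bottle stands upright on the trivet, let go, its cap still open (horizontal distance between tall and trivet below 0.05 m and z of tall in the frame of trivet between 0.004 and 0.012 m and angle between tall's own z axis and vertical below 0.1 rad and contact force between the fingers and tall below 0.1 N and value of joint tall_lid above 0.8 rad), for 0.2 s.
2. the tall bottle's cap is shut while it stands upright on the trivet, not held (horizontal distance between tall and trivet below 0.05 m and z of tall in the frame of trivet between 0.004 and 0.012 m and angle between tall's own z axis and vertical below 0.1 rad and contact force between the fingers and tall below 0.1 N and value of joint tall_lid below 0.1 rad), for 0.2 s.
At the end, for the whole second after the job is handed in: The tall bottle stands upright (within 0.1 rad) on the floor of the padded cell (centre within 20 mm of the pad's), its lid shut (under 0.1 rad); the squat bottle stands upright in its own cell (moved under 25 mm), its lid open beyond 1.3 rad; both at rest (horizontal distance between tall and pad below 0.02 m and z of tall in the frame of pad between -0.001 and 0.008 m and angle between each of tall, squat's own z axis and vertical below 0.1 rad and value of joint tall_lid below 0.1 rad and value of joint squat_lid above 1.3 rad and distance of squat from where it was at the start of the episode below 0.025 m and linear speed of each of tall, squat below 0.02 m/s); the robot touches nothing.
It fails at once if the tumbler is shifted by more than 25 mm or tipped by more than 0.35 rad (distance of tumbler from where it was at the start of the episode above 0.025 m or angle between tumbler's own z axis and vertical above 0.35 rad).
It fails at once if the bowl is shifted by more than 25 mm or tipped by more than 0.35 rad (distance of bowl from where it was at the start of the episode above 0.025 m or angle between bowl's own z axis and vertical above 0.35 rad).
It fails at once if the saucer is shifted by more than 25 mm or tipped by more than 0.35 rad (distance of saucer from where it was at the start of the episode above 0.025 m or angle between saucer's own z axis and vertical above 0.35 rad).
It fails at once if the cup is shifted by more than 25 mm or tipped by more than 0.35 rad (distance of cup from where it was at the start of the episode above 0.025 m or angle between cup's own z axis and vertical above 0.35 rad).
It also fails if it takes over 72 s, if anything falls off the work surface, if the arm or the gripper's body presses on something with over 40 N, if the wrist force passes 120 N, or if a joint passes its speed limit or range.

### The arm

A 6-joint arm with a two-finger parallel gripper is mounted at the origin on the work surface. World frame = base frame: x ahead of the robot, y to its left, z up, the work surface at z = 0. Lengths are in m, angles in rad, forces in N, time in s.
With the tool pointing down it reaches from about 0.275 to 0.975 m from the base axis. Payload 8.4 kg.
Tool frame: the origin (TCP) lies on the centre line of the jaws, within the pads' length; the fingertips stand 8 mm ahead of it and the grasp point (between the pads) lies 11 mm behind it (bot.tcp_to_tips is the distance from the TCP to the fingertips, in m); z points along the fingers, y is the line along which they close (so a half turn about z gives the same grasp; the last joint's range is limited). The gripper opens to 92 mm and grips with 3 to 60 N. Pads are 20 mm wide; open, the fingers measure 128 mm over their backs; the gripper's body (75 mm by 189 mm) begins 69 mm behind the grasp point.
Start: joints at [-1.3, 0.353, 1.633, -0, 1.155, -0.002], TCP at [0.168, -0.602, 0.223] pointing down, gripper open.
Joint ranges: [-2.63, 2.63], [-0.92, 2.1], [0.06, 2.66], [-1.3, 4.44], [0, 2.69], [-3.02, 3.02]. Speed limits (rad/s): [2.22, 2.22, 2.79, 3.14, 3.14, 3.14].

### API

Orientations are given as a unit quaternion [x, y, z, w].
In Python, from bench import bot gives the robot as it stands.
- The arm moves only by the tool servo_tool, never from a script. Its argument "series" is a list of rows, each a list of 2 entries, a list of its own where there are three numbers: the shift along the tool's x, y, z in cm, then the turn, a rotation vector about the tool's x, y, z in degrees. In form: [[[x, y, z], [wx, wy, wz]], ...]. A call has 1 to 12 rows; each row shifts and turns the commanded pose from where the row before left it, along the tool's axes as they then stand; what a row does not reach is not made up. A row lasts 1/8 s, in which the tool goes at most 62.5 mm and 10.7 degrees, less where a joint would pass 70% of its speed; a pose out of reach is approached as far as the arm can. A call is refused whole if a number of a shift passes 6.25 or a number of a turn 10.7, either way. A call with a gripper value outside its range is refused whole. "hand" is the opening, from -1 (shut) to 1 (fully open), set as the call begins (left out, the last holds). The fingers move at their own pace and stop on an object; "grip_force" is the grip in N (left out, the last holds). Time passes only in rows, so rows that do not move let the fingers close. It gives the time, the measured TCP pose, the force, the opening and the grip force at its end, in the units of the state.
- bot.read_state(): the state, without advancing time (a new reading comes with each control period).
- bot.snapshot(name): name is "scene" or "side" or "wrist"; returns the picture (384x512x3 uint8, red, green, blue); there is no depth.
- bot.camera_info(name): a dict with "mtx" (3x3 intrinsics, pixels), "D" ([k1, k2, p1, p2, k3] as OpenCV has them; the pictures are not rectified), "xyz" and "orientation" of the camera in the world; the wrist camera has in their place "hand_eye" (4x4, takes a point from camera to tool coordinates, whose origin is the TCP and whose axes are the flange's). Camera axes: x right, y down, z forward; pixel columns grow to the right and rows downward; lengths in m; the calibration is good to about 2 mm. A picture is of the moment at which its call begins: read the wrist's pose just before it. camera_info takes no time and is no camera call.
- bot.job_done(): hands the job in; it is judged then, once.
Trained networks look in the newest picture that a camera, given by its name, has taken for a name from the list of things; names that differ only in an ending like _2 or _b are one class to them, and where a whole thing is asked for, a point or a joint stands for the part that bears it (a point fixed in the world has none). Each returns a list of dicts, best first, with "conf" (0 to 1); they miss things now and then, are a little off and sometimes report something else, mostly with a low value. They report only what shows in the picture. A call takes as long as a camera call.
- bot.find_in(camera, name): "point" ([x, y, z] in m, in the coordinates of the camera as it stood for that picture, good to about 4 mm: the middle of the surface that is visible of it).
- bot.place_of(camera, name): "point" ([x, y, z] in m, in the coordinates of the camera as it stood for that picture, good to about 4 mm: a listed point, or the origin of a listed thing).
The state is a dict: "time": time; "joint_positions": joint angles; "qd": joint speeds; "joint_efforts": joint torques, N m; "tcp_pos": TCP position; "eef_rot": TCP orientation; "ft_force": force on the tool from outside, world axes, zero at the start; "torque": the same for the moment, N m; "grip_width": opening from 0.0 (shut) to 1.0 (fully open); "grip_force": force on a finger pad.
Only numpy, scipy, OpenCV 4.12 (cv2) and the standard library are available. Lean on these libraries where they do the work, as an engineer would, in place of code of your own. Each camera call takes 0.05 s, during which the arm holds its last target. There are 200 camera calls.

## Working session

There is one attempt and no reset: what is moved stays moved. The work goes in short steps, Python scripts to look and compute and a tool call to move; the robot and the scene stay as the last step left them, time stands still between calls to the robot, and variables do not carry over. Pictures are saved under pics/ and viewed, at most 10 in all, crops included, and the job is handed in when it is done.

Besides the shell and the picture viewer there is one more tool, called after "Emit:" by a JSON object that holds its "name" and its "arguments", one argument or row to a line. servo_tool: Moves the arm, as the interface text tells. Its arguments: {"type":"object","properties":{"series":{"type":"array","items":{"type":"array"}},"hand":{"type":"number"},"grip_force":{"type":"number"}},"required":["series"]}

```bash
ls; mkdir -p pics
cat > h.py <<'E'
import numpy as np, cv2
from scipy.spatial.transform import Rotation as R
from bench import bot
def cam(name):
    c=bot.camera_info(name)
    if 'hand_eye' in c:
        s=bot.read_state(); T=np.eye(4); T[:3,:3]=R.from_quat(s['eef_rot']).as_matrix(); T[:3,3]=s['tcp_pos']
        T=T@np.array(c['hand_eye'])
    else:
        T=np.eye(4); T[:3,:3]=R.from_quat(c['orientation']).as_matrix(); T[:3,3]=c['xyz']
    return T,np.array(c['mtx']),np.array(c['D'])
def snap(name,f=None):
    C=cam(name); im=bot.snapshot(name)
    if f: cv2.imwrite('pics/'+f,im[:,:,::-1])
    return C,im
def w(C,p): return (C[0]@np.r_[p,1])[:3]
def pix(C,P):
    Ti=np.linalg.inv(C[0]); q=(Ti[:3,:3]@np.atleast_2d(P).T).T+Ti[:3,3]
    return cv2.projectPoints(q,np.zeros(3),np.zeros(3),C[1],C[2])[0][:,0]
def ray(C,uv,z):
    n=cv2.undistortPoints(np.array([[uv]],float),C[1],C[2])[0,0]; d=C[0][:3,:3]@np.r_[n,1]; o=C[0][:3,3]
    return o+d*(z-o[2])/d[2]
def place(C,cam,n,f='place_of',k=2):
    for d in getattr(bot,f)(cam,n)[:k]: print(cam,f,n,round(d['conf'],2),w(C,d['point']).round(4))
def st():
    s=bot.read_state(); print({k:np.round(s[k],3).tolist() for k in ('time','tcp_pos','eef_rot','joint_positions','ft_force','grip_width','grip_force')})
E
cat > a.py <<'E'
from h import *
st()
for c in ('scene','side'):
    C,im=snap(c,c+'0.png'); print(c,C[0].round(3).tolist(),C[1][0,0])
    for n in ('tall','tall_hinge','squat','squat_hinge','squat_tab','rack','pad','trivet','drainer','tumbler','bowl','cup','saucer'): place(C,c,n,k=1)
    for n in ('tall','tall_lid'): place(C,c,n,'find_in',1)
E
python3 a.py
```

```text
pics
{'time': 0.0, 'tcp_pos': [0.168, -0.601, 0.222], 'eef_rot': [0.991, 0.136, -0.0, -0.001], 'joint_positions': [-1.3, 0.354, 1.634, -0.0, 1.155, -0.002], 'ft_force': [-0.4, 0.132, 0.53], 'grip_width': 1.003, 'grip_force': 0.0}
scene [[-0.568, 0.672, -0.475, 1.207], [0.823, 0.473, -0.315, 0.408], [0.013, -0.57, -0.822, 1.167], [0.0, 0.0, 0.0, 1.0]] 409.1148583756043
scene place_of tall 0.76 [0.5837 0.2834 0.025 ]
scene place_of tall_hinge 0.62 [0.4938 0.2306 0.0297]
scene place_of squat 0.56 [ 0.5359 -0.2668  0.0048]
scene place_of squat_tab 0.45 [ 0.5025 -0.2575  0.077 ]
scene place_of rack 0.56 [ 5.125e-01 -3.350e-01 -3.000e-04]
scene place_of pad 0.49 [ 0.4951 -0.4068  0.0053]
scene place_of trivet 0.82 [ 0.539  -0.0733  0.002 ]
scene place_of drainer 0.64 [ 0.5573  0.3091 -0.0072]
scene place_of tumbler 0.67 [0.4772 0.4258 0.007 ]
scene place_of bowl 0.95 [0.6245 0.4182 0.0025]
scene place_of cup 0.72 [ 0.512  -0.3369  0.0047]
scene place_of saucer 0.85 [ 7.567e-01 -9.300e-02 -7.000e-04]
scene find_in tall 0.72 [ 0.4932 -0.4158  0.01  ]
side [[0.956, -0.231, 0.18, 0.386], [-0.292, -0.724, 0.625, -0.699], [-0.014, -0.65, -0.76, 0.945], [0.0, 0.0, 0.0, 1.0]] 376.60633438316285
side place_of tall 0.68 [ 0.5147 -0.3349  0.002 ]
side place_of tall_hinge 0.88 [0.4899 0.2308 0.029 ]
side place_of squat 0.75 [ 0.5398 -0.2615 -0.0007]
side place_of squat_hinge 0.69 [ 0.558  -0.2712  0.0755]
side place_of squat_tab 0.66 [ 0.4996 -0.2527  0.083 ]
side place_of rack 0.94 [ 0.5159 -0.3399 -0.0023]
side place_of pad 0.62 [ 0.4969 -0.4047  0.0046]
side place_of trivet 0.73 [ 0.5326 -0.0698 -0.003 ]
side place_of drainer 0.72 [ 0.5561  0.3215 -0.002 ]
side place_of tumbler 0.89 [0.4805 0.4277 0.0014]
side place_of bowl 0.71 [0.624  0.4267 0.0018]
side place_of saucer 0.64 [ 0.758  -0.0836  0.0016]
side find_in tall 0.95 [0.5334 0.2272 0.0491]
```

View pics/scene0.png

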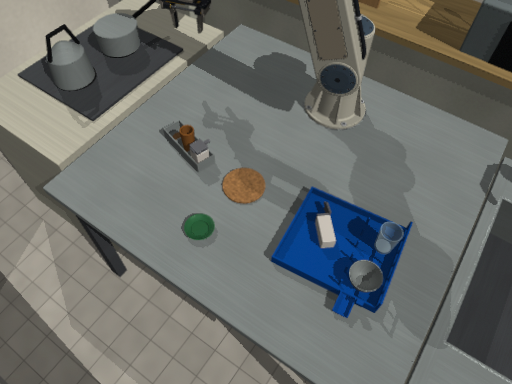

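View pics/side0.png

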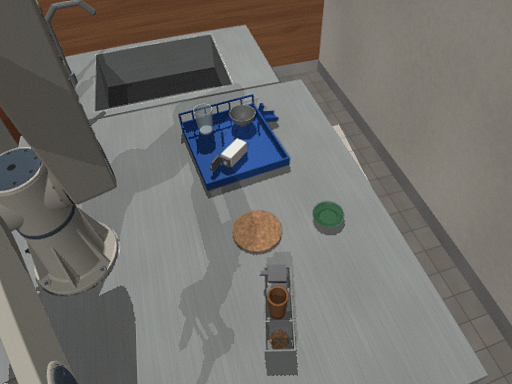

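The scene picture shows the white tall bottle in the drainer around (326,232) with its lid end at (324,210), pointing to the robot. The squat bottle is at (200,150), the cup at (187,135), and the trivet at (243,185). In the side view the lid lies at (217,163). Next I move the wrist camera over the bottle.

```bash
cat >> h.py <<'E'
def ori(az,tilt,flip=0):
    """tool pointing down, heading az (deg), tilted forward (toward az) by tilt; x axis along az (flip=0) or against it (flip=1)"""
    a,t=np.radians([az,tilt]); f=np.array([np.cos(a),np.sin(a),0]); u=np.array([0,0,1.])
    z=-np.cos(t)*u+np.sin(t)*f; x=np.cos(t)*f+np.sin(t)*u
    if flip: x=-x
    return R.from_matrix(np.c_[x,np.cross(z,x),z])
def pose():
    s=bot.read_state(); return np.array(s['tcp_pos']),R.from_quat(s['eef_rot'])
def plan(*wps,start=None,v=4.5,wmax=9.5,nmin=1,cap=1):
    """wps: (pos, Rot[, n]); prints rows"""
    p,r=start or pose(); rows=[]
    for wp in wps:
        P,Q=np.array(wp[0],float),wp[1]; d=np.linalg.norm(P-p)*100; a=np.degrees((r.inv()*Q).magnitude())
        n=wp[2] if len(wp)>2 else max(int(np.ceil(max(d/v,a/wmax))),nmin)
        p0,rv,r0=p,(r.inv()*Q).as_rotvec(),r
        for i in range(1,n+1):
            t=p0+(P-p0)*i/n; q=r0*R.from_rotvec(rv*i/n)
            s=r.inv().apply(t-p)*100; s=np.round(s,1); p=p+r.apply(s/100)
            g=np.round(np.degrees((r.inv()*q).as_rotvec()),1); r=r*R.from_rotvec(np.radians(g))
            rows.append([(s+0.).tolist(),(g+0.).tolist()])
    for i in range(0,len(rows),12): print(str(rows[i:i+12]).replace(' ','').replace('.0,',',').replace('.0]',']'))
E
python3 -c "
from h import *
print(bot.camera_info('wrist'))
plan(((.45,.17,.33),ori(30,0)))"
```

```text
{'mtx': array([[292.24471517,   0.        , 256.59463973],
       [  0.        , 292.24471517, 193.63083195],
       [  0.        ,   0.        ,   1.        ]]), 'D': array([0.011989, 0.      , 0.      , 0.      , 0.      ]), 'hand_eye': array([[-6.06035562e-04, -9.67205282e-01, -2.53995228e-01,
         7.06619491e-02],
       [ 9.99999812e-01, -5.62049544e-04, -2.45745407e-04,
        -6.73163861e-04],
       [ 9.49283539e-05, -2.53995329e-01,  9.67205440e-01,
        -1.61822644e-01],
       [ 0.00000000e+00,  0.00000000e+00,  0.00000000e+00,
         1.00000000e+00]])}
[[[2.5,-3.5,-0.6],[0,0,-0.8]],[[2.6,-3.5,-0.5],[0,0,-0.7]],[[2.6,-3.4,-0.6],[0,0,-0.8]],[[2.7,-3.4,-0.6],[0,0,-0.7]],[[2.7,-3.4,-0.5],[0,0,-0.8]],[[2.7,-3.4,-0.6],[0,0,-0.7]],[[2.8,-3.3,-0.6],[0,0,-0.8]],[[2.8,-3.2,-0.5],[0,0,-0.8]],[[2.9,-3.3,-0.6],[0,0,-0.7]],[[2.9,-3.1,-0.6],[0,0,-0.8]],[[3,-3.2,-0.5],[0,0,-0.7]],[[3,-3.1,-0.6],[0,0,-0.8]]]
[[[3.1,-3.1,-0.5],[0,0,-0.7]],[[3,-3,-0.6],[0,0,-0.8]],[[3.2,-3,-0.6],[0,0,-0.7]],[[3.1,-2.9,-0.5],[0,0,-0.8]],[[3.2,-3,-0.6],[0,0,-0.8]],[[3.3,-2.8,-0.6],[0,0,-0.7]],[[3.2,-2.8,-0.5],[0,0,-0.8]]]
```

Emit:
{"name": "servo_tool", "arguments": {
  "series": [
    [[2.5,-3.5,-0.6],[0,0,-0.8]],
    [[2.6,-3.5,-0.5],[0,0,-0.7]],
    [[2.6,-3.4,-0.6],[0,0,-0.8]],
    [[2.7,-3.4,-0.6],[0,0,-0.7]],
    [[2.7,-3.4,-0.5],[0,0,-0.8]],
    [[2.7,-3.4,-0.6],[0,0,-0.7]],
    [[2.8,-3.3,-0.6],[0,0,-0.8]],
    [[2.8,-3.2,-0.5],[0,0,-0.8]],
    [[2.9,-3.3,-0.6],[0,0,-0.7]],
    [[2.9,-3.1,-0.6],[0,0,-0.8]],
    [[3,-3.2,-0.5],[0,0,-0.7]],
    [[3,-3.1,-0.6],[0,0,-0.8]]
  ],
  "hand": 1
}}

```text
time: 3.1
tcp_pos: [0.3464, -0.1131, 0.291]
eef_rot: [0.977, 0.214, 0.0, 0.0]
ft_force: [0.5, 0.3, -0.6]
grip_width: 1.001
grip_force: 0.0
```

Emit:
{"name": "servo_tool", "arguments": {
  "series": [
    [[3.1,-3.1,-0.5],[0,0,-0.7]],
    [[3,-3,-0.6],[0,0,-0.8]],
    [[3.2,-3,-0.6],[0,0,-0.7]],
    [[3.1,-2.9,-0.5],[0,0,-0.8]],
    [[3.2,-3,-0.6],[0,0,-0.8]],
    [[3.3,-2.8,-0.6],[0,0,-0.7]],
    [[3.2,-2.8,-0.5],[0,0,-0.8]],
    [[0,0,0],[0,0,0]]
  ]
}}

```text
time: 4.1
tcp_pos: [0.4504, 0.1715, 0.3297]
eef_rot: [0.965, 0.26, 0.0, -0.0]
ft_force: [0.8, -0.8, 0.1]
grip_width: 1.005
grip_force: 0.0
```

```bash
cat > b.py <<'E'
from h import *
import sys
st()
C,im=snap('wrist',sys.argv[1])
for n in sys.argv[2:]: place(C,'wrist',n)
place(C,'wrist','tall','find_in'); place(C,'wrist','tall_lid','find_in')
E
python3 b.py w1.png tall tall_hinge tumbler bowl
```

```text
{'time': 4.1, 'tcp_pos': [0.45, 0.172, 0.33], 'eef_rot': [0.965, 0.26, 0.0, -0.0], 'joint_positions': [0.36, 0.032, 1.793, 0.0, 1.316, 1.404], 'ft_force': [0.839, -0.809, 0.147], 'grip_width': 1.005, 'grip_force': 0.0}
wrist place_of tall_hinge 0.97 [0.4877 0.2285 0.0263]
wrist place_of tall_hinge 0.23 [ 0.7605 -0.0914 -0.0012]
wrist place_of tumbler 0.83 [0.4772 0.4275 0.006 ]
wrist find_in tall 0.95 [0.542  0.2485 0.0519]
wrist find_in tall 0.15 [0.527  0.2952 0.0082]
wrist find_in tall_lid 0.81 [0.4725 0.2197 0.0473]
```

View pics/w1.png

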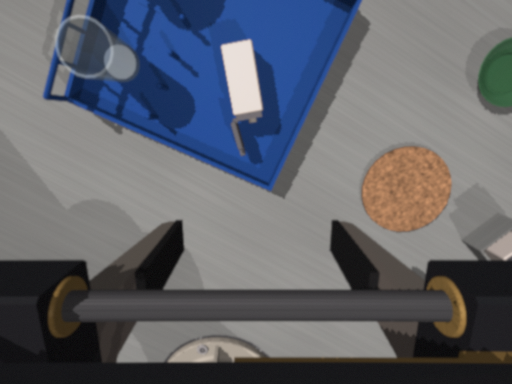

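The wrist view shows the bottle's top face with corners near (222,44), (252,40), (262,110) and (230,121). The lid is seen edge-on from (235,122) to (242,155), so the hinge side is horizontal, at the left of the image. Next I fit the axis.

```bash
cat > c.py <<'E'
from h import *
C=cam('wrist'); im=cv2.imread('pics/w1.png')
m=((im.min(2)>150)).astype(np.uint8); m[:20]=0; m[130:]=0; m[:,:205]=0; m[:,275:]=0
P=np.argwhere(m)[:,::-1]; print(len(P))
z=.05
W=np.array([ray(C,p.astype(float),z)[:2] for p in P]).astype(np.float32)
r=cv2.minAreaRect(W*1000); print(r); print(cv2.boxPoints(r).round(1).tolist())
for p in [(222,44),(252,40),(262,110),(230,121)]: print(ray(C,p,z).round(4))
for p in [(234,122),(242,155)]: print('lid',ray(C,p,.049).round(4))
E
python3 c.py
```

```text
2165
((545.98681640625, 249.42140197753906), (94.46060943603516, 42.62249755859375), 39.712921142578125)
[[496.0, 235.60000610351562], [523.2999877929688, 202.89999389648438], [595.9000244140625, 263.20001220703125], [568.7000122070312, 296.0]]
[0.5704 0.2939 0.05  ]
[0.5953 0.2607 0.05  ]
[0.5227 0.2026 0.05  ]
[0.486  0.2355 0.05  ]
lid [0.4876 0.2298 0.049 ]
lid [0.4512 0.196  0.049 ]
```

```bash
python3 -c "
from h import *
o=ori(39.7,45); T=np.array([.5467,.2499,.0282]); z=o.as_matrix()[:,2]
plan((T-.13*z,o),(T-.02*z,o),(T,o,2))"
```

```text
[[[0.7,-0.1,4.2],[0.8,9,-1.8]],[[0,-0.1,4.2],[0.7,9,-1.9]],[[-0.6,0,4.2],[0.8,8.9,-1.8]],[[-1.3,0,4.1],[0.8,9,-1.9]],[[-1.9,0,3.8],[0.7,9,-1.8]],[[0,0,3.7],[0,0,0]],[[0,0,3.6],[0,0,0]],[[0,0,3.7],[0,0,0]],[[0,0,1],[0,0,0]],[[0,0,1],[0,0,0]]]
```

Emit:
{"name": "servo_tool", "arguments": {
  "series": [
    [[0.7,-0.1,4.2],[0.8,9,-1.8]],
    [[0,-0.1,4.2],[0.7,9,-1.9]],
    [[-0.6,0,4.2],[0.8,8.9,-1.8]],
    [[-1.3,0,4.1],[0.8,9,-1.9]],
    [[-1.9,0,3.8],[0.7,9,-1.8]],
    [[0,0,0],[0,0,0]]
  ]
}}

```text
time: 5.2
tcp_pos: [0.4586, 0.2116, 0.1791]
eef_rot: [0.903, 0.318, 0.257, -0.134]
ft_force: [-0.3, -0.6, 1.2]
grip_width: 1.002
grip_force: 0.0
```

```bash
python3 -c "
from h import *
st()
o=ori(39.7,45); T=np.array([.5467,.2499,.0282]); z=o.as_matrix()[:,2]
plan((T-.02*z,o),(T,o,2))"; python3 b.py w2.png tall_hinge
```

```text
{'time': 5.2, 'tcp_pos': [0.459, 0.212, 0.179], 'eef_rot': [0.903, 0.318, 0.257, -0.134], 'joint_positions': [0.205, 0.042, 2.312, 0.867, 0.432, 0.362], 'ft_force': [-0.305, -0.62, 1.221], 'grip_width': 1.002, 'grip_force': 0.0}
[[[-0.2,1,3.9],[-0.9,2.9,-0.6]],[[-0.4,0.8,3.8],[-1,2.9,-0.6]],[[-0.7,0.8,3.9],[-0.9,2.9,-0.6]],[[-0.8,0.8,3.8],[-1,2.9,-0.7]],[[0,0,1],[0,0,0]],[[0,0,1],[0,0,0]]]
{'time': 5.2, 'tcp_pos': [0.459, 0.212, 0.179], 'eef_rot': [0.903, 0.318, 0.257, -0.134], 'joint_positions': [0.205, 0.042, 2.312, 0.867, 0.432, 0.362], 'ft_force': [-0.305, -0.62, 1.221], 'grip_width': 1.002, 'grip_force': 0.0}
wrist place_of tall_hinge 0.6 [0.4888 0.2305 0.0288]
wrist find_in tall 0.89 [0.5332 0.2421 0.0532]
wrist find_in tall_lid 0.88 [0.4695 0.2192 0.049 ]
```

```bash
cat >> h.py <<'E'
from scipy.optimize import least_squares
A2,A3,H,L=.538,.48,.2223,.31
LO=np.array([-2.63,-.92,.06,-1.3,0,-3.02]);HI=np.array([2.63,2.1,2.66,4.44,2.69,3.02])
def fk(q,L=None,H=None):
    L=L or globals()['L']; H=L-.0877
    b=R.from_euler('z',q[0])
    w=b.apply([A2*np.sin(q[1])+A3*np.sin(q[1]+q[2]),0,H+A2*np.cos(q[1])+A3*np.cos(q[1]+q[2])])
    r=R.from_euler('ZYZYZ',[q[0],q[1]+q[2],q[3],q[4],q[5]+np.pi/2])
    return w+r.apply([0,0,L]),r
def ik(p,r,q0):
    f=lambda q:np.r_[(fk(q)[0]-p)*3,(r.inv()*fk(q)[1]).as_rotvec(),1e-4*(q-q0)]
    s=least_squares(f,np.clip(q0,LO+1e-3,HI-1e-3),bounds=(LO,HI)); return s.x,np.abs(s.fun[:6]).max()
def path(wps,n=8,q=None):
    """print joints along wps by slerp; flags bad fits"""
    s=bot.read_state(); q=np.array(s['joint_positions']) if q is None else q
    p,r=fk(q)
    for P,Q in wps:
        rv=(r.inv()*Q).as_rotvec(); p0,r0=p,r
        for i in range(1,n+1):
            qn,e=ik(p0+(np.array(P)-p0)*i/n,r0*R.from_rotvec(rv*i/n),q)
            print(qn.round(2),'step',np.abs(qn-q).max().round(2),'BAD %.3f'%e if e>.005 else ''); q=qn
        print('--'); p,r=np.array(P),Q
    return q
E
cat > d.py <<'E'
from h import *
s=bot.read_state(); q=np.array(s['joint_positions'])
for l in (.28,.31,.34): p,r=fk(q,l); print(l,p-s['tcp_pos'],(r.inv()*pose()[1]).magnitude())
a=20; o=ori(39.7,a); z=o.as_matrix()[:,2]; G=np.array([.583,.280,.036])-.055*np.array([.769,.639,0])
T=G+.011*z
print('T',T)
tv=np.array([.536,-.071,0])
of=ori(90,90-a,1); zf=of.as_matrix()[:,2]
Gf=tv+[0,0,.063]; Tf=Gf+.011*zf+.008*of.as_matrix()[:,0]
mid=ori(39.7,0); m2=ori(65,45,1)
q=path([(T-.12*z,o),(T,o),(T+[0,0,.2],mid),([.5,.05,.3],ori(140,0,1)),([.536,-.071,.3],ori(90,45,1)),(Tf+[0,0,.05],of)],n=4)
E
python3 d.py
```

```text
Traceback (most recent call last):
  File "d.py", line 3, in <module>
    for l in (.28,.31,.34): p,r=fk(q,l); print(l,p-s['tcp_pos'],(r.inv()*pose()[1]).magnitude())
                                ~~^^^^^
  File "h.py", line 55, in fk
    r=R.from_euler('ZYZYZ',[q[0],q[1]+q[2],q[3],q[4],q[5]+np.pi/2])
  File "scipy/spatial/transform/_rotation.pyx", line 1413, in scipy.spatial.transform._rotation.Rotation.from_euler
ValueError: Expected axis specification to be a non-empty string of upto 3 characters, got ZYZYZ
```

```bash
sed -i "s/r=R.from_euler('ZYZYZ',.*/r=R.from_euler('ZYZ',[q[0],q[1]+q[2],q[3]])*R.from_euler('YZ',[q[4],q[5]+np.pi\/2])/" h.py; python3 d.py
```

```text
0.28 [ 0.00208729 -0.02430009 -0.02070965] 4.1587078402548763e-16
0.31 [ 0.01352439 -0.01215057 -0.01564119] 4.1587078402548763e-16
0.34 [ 2.49614924e-02 -1.04477072e-06 -1.05727383e-02] 4.1587078402548763e-16
T [0.54359965 0.24725819 0.02566338]
[0.25 0.07 2.26 0.68 0.43 0.56] step 0.19 
[0.28 0.11 2.22 0.51 0.45 0.74] step 0.18 
[0.31 0.15 2.17 0.36 0.48 0.9 ] step 0.16 
[0.34 0.19 2.12 0.24 0.52 1.03] step 0.13 
--
[0.35 0.24 2.12 0.26 0.46 1.01] step 0.06 
[0.36 0.3  2.12 0.29 0.4  0.98] step 0.06 
[0.36 0.37 2.12 0.33 0.34 0.95] step 0.06 
[0.37 0.43 2.11 0.39 0.29 0.9 ] step 0.06 
--
[0.39 0.36 2.02 0.16 0.51 1.13] step 0.24 
[0.4  0.32 1.92 0.08 0.73 1.23] step 0.22 
[0.41 0.31 1.81 0.03 0.94 1.28] step 0.21 
[0.43 0.3  1.7  0.   1.14 1.3 ] step 0.2 
--
[0.36 0.24 1.74 0.   1.16 1.58] step 0.28 
[0.28 0.18 1.77 0.   1.19 1.85] step 0.27 
[0.19 0.13 1.79 0.   1.22 2.11] step 0.26 
[0.1  0.09 1.8  0.   1.26 2.37] step 0.26 
--
[-0.07  0.14  1.75  0.19  1.34  2.35] step 0.19 
[-0.23  0.2   1.71  0.36  1.42  2.36] step 0.17 
[-0.37  0.27  1.69  0.52  1.5   2.41] step 0.16 
[-0.5   0.34  1.69  0.67  1.56  2.48] step 0.15 
--
[-0.53  0.42  1.74  0.74  1.55  2.37] step 0.11 
[-0.55  0.53  1.77  0.8   1.54  2.26] step 0.11 
[-0.57  0.64  1.79  0.86  1.55  2.15] step 0.12 
[-0.58  0.77  1.78  0.9   1.57  2.05] step 0.13 
--
```

```bash
cat > e.py <<'E'
from h import *
o=ori(39.7,20); T=np.array([.5436,.2473,.0257]); z=o.as_matrix()[:,2]
plan((T-.10*z,o),(T-.02*z,o),(T,o,2))
E
python3 e.py
```

```text
[[[0.5,1.6,3.9],[-2.1,-6.8,-0.7]],[[1,1.4,3.9],[-2,-6.7,-0.7]],[[0,0,4],[0,0,0]],[[0,0,4],[0,0,0]],[[0,0,1],[0,0,0]],[[0,0,1],[0,0,0]]]
```

Emit:
{"name": "servo_tool", "arguments": {
  "series": [
    [[0.3,0.8,1.9],[-1,-3.4,-0.4]],
    [[0.2,0.8,2],[-1.1,-3.4,-0.3]],
    [[0.5,0.7,1.9],[-1,-3.4,-0.4]],
    [[0.5,0.7,2],[-1,-3.3,-0.3]],
    [[0,0,0],[0,0,0]]
  ]
}}

```text
time: 6.02
tcp_pos: [0.5171, 0.2251, 0.1175]
eef_rot: [0.926, 0.335, 0.164, -0.059]
ft_force: [-0.7, -0.4, 0.3]
grip_width: 1.007
grip_force: 0.0
```

```bash
python3 e.py; python3 b.py w3.png tall_hinge
```

```text
[[[0.1,0,-0.2],[0,0,0.1]],[[0,0,4],[0,0,0]],[[0,0,4],[0,0,0]],[[0,0,1],[0,0,0]],[[0,0,1],[0,0,0]]]
{'time': 6.025, 'tcp_pos': [0.517, 0.225, 0.118], 'eef_rot': [0.926, 0.335, 0.164, -0.059], 'joint_positions': [0.332, 0.262, 2.108, 0.278, 0.458, 0.978], 'ft_force': [-0.707, -0.437, 0.282], 'grip_width': 1.007, 'grip_force': 0.0}
wrist place_of tall_hinge 0.75 [0.4896 0.2316 0.0293]
wrist find_in tall 0.67 [0.54  0.246 0.054]
```

View pics/w3.png

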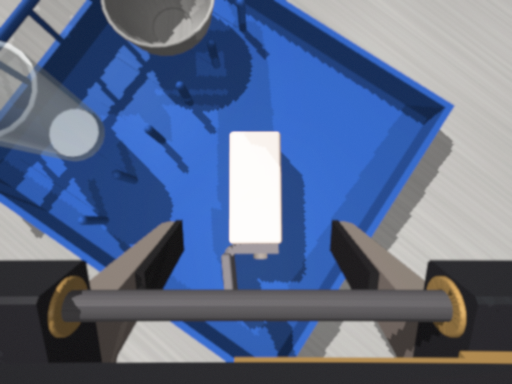

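The bottle is straight in the image (columns 229–281) and centred between the fingers at column 256. I descend and grip.

Emit:
{"name": "servo_tool", "arguments": {
  "series": [
    [[0.1,0,3],[0,0,0]],
    [[0,0,3],[0,0,0]],
    [[0,0,2],[0,0,0]],
    [[0,0,1],[0,0,0]],
    [[0,0,0.8],[0,0,0]],
    [[0,0,0],[0,0,0]]
  ]
}}

```text
time: 6.98
tcp_pos: [0.542, 0.2462, 0.0257]
eef_rot: [0.926, 0.334, 0.163, -0.06]
ft_force: [-0.4, -0.2, -0.1]
grip_width: 0.997
grip_force: 0.0
```

Emit:
{"name": "servo_tool", "arguments": {
  "series": [
    [[0,0,0],[0,0,0]],
    [[0,0,0],[0,0,0]],
    [[0,0,0],[0,0,0]],
    [[0,0,0],[0,0,0]],
    [[0,0,0],[0,0,0]],
    [[0,0,0],[0,0,0]]
  ],
  "hand": -1,
  "grip_force": 25
}}

```text
time: 7.72
tcp_pos: [0.5419, 0.2464, 0.0256]
eef_rot: [0.926, 0.335, 0.163, -0.06]
ft_force: [-0.8, 0.7, 2.0]
grip_width: 0.474
grip_force: 25.0
```

```bash
cat > f.py <<'E'
from h import *
st()
p,r=pose()
plan((p+[0,0,.1],r),((.5,.19,.25),ori(39.7,0)),((.46,.05,.3),ori(140,0,1)))
E
python3 f.py
```

```text
{'time': 7.725, 'tcp_pos': [0.542, 0.246, 0.026], 'eef_rot': [0.926, 0.335, 0.163, -0.06], 'joint_positions': [0.357, 0.47, 2.089, 0.431, 0.277, 0.836], 'ft_force': [-0.759, 0.698, 2.05], 'grip_width': 0.474, 'grip_force': 24.981}
[[[1.1,0,-3.1],[0,0,0]],[[1.2,0,-3.2],[0,0,0]],[[1.1,0,-3.1],[0,0,0]],[[-0.5,0.4,-3.5],[0,-5,0]],[[-0.9,0.4,-3.5],[0,-5,0]],[[-1.1,0.4,-3.3],[-0.1,-5,0]],[[-1.4,0.4,-3.3],[0,-5,0]],[[-1.3,0.9,-0.6],[0,0,8.9]],[[-1.2,1.1,-0.5],[0,0,8.8]],[[-1,1.3,-0.6],[0,0,8.9]],[[-0.8,1.4,-0.5],[0,0,8.8]],[[-0.6,1.6,-0.6],[0,0,8.9]]]
[[[-0.3,1.5,-0.5],[0,0,8.8]],[[0,1.7,-0.6],[0,0,8.9]],[[0.1,1.6,-0.5],[0,0,8.9]],[[0.5,1.5,-0.6],[0,0,8.8]]]
```

Emit:
{"name": "servo_tool", "arguments": {
  "series": [
    [[1.1,0,-3.1],[0,0,0]],
    [[1.2,0,-3.2],[0,0,0]],
    [[1.1,0,-3.1],[0,0,0]],
    [[-0.5,0.4,-3.5],[0,-5,0]],
    [[-0.9,0.4,-3.5],[0,-5,0]],
    [[-1.1,0.4,-3.3],[-0.1,-5,0]],
    [[-1.4,0.4,-3.3],[0,-5,0]],
    [[-1.3,0.9,-0.6],[0,0,8.9]],
    [[-1.2,1.1,-0.5],[0,0,8.8]],
    [[-1,1.3,-0.6],[0,0,8.9]],
    [[-0.8,1.4,-0.5],[0,0,8.8]],
    [[-0.6,1.6,-0.6],[0,0,8.9]]
  ]
}}

```text
time: 9.22
tcp_pos: [0.4767, 0.1113, 0.2779]
eef_rot: [0.999, -0.042, -0.0, 0.0]
ft_force: [-0.0, -0.7, -2.9]
grip_width: 0.476
grip_force: 25.0
```

Emit:
{"name": "servo_tool", "arguments": {
  "series": [
    [[-0.3,1.5,-0.5],[0,0,8.8]],
    [[0,1.7,-0.6],[0,0,8.9]],
    [[0.1,1.6,-0.5],[0,0,8.9]],
    [[0.5,1.5,-0.6],[0,0,8.8]],
    [[0,0,0],[0,0,0]]
  ]
}}

```text
time: 9.85
tcp_pos: [0.4603, 0.0494, 0.3004]
eef_rot: [0.94, -0.342, 0.0, 0.0]
ft_force: [0.2, -0.1, -3.2]
grip_width: 0.479
grip_force: 25.0
```

```bash
cat > g.py <<'E'
from h import *
st()
of=ori(90,70,1); m=of.as_matrix()
T=np.array([.536,-.071,.063])+.011*m[:,2]+.008*m[:,0]
print(T)
W=[((.536,-.071,.27),ori(100,40,1)),(T+[0,0,.06],of)]
path(W,4); plan(*W,wmax=8)
E
python3 g.py
```

```text
{'time': 9.85, 'tcp_pos': [0.46, 0.049, 0.3], 'eef_rot': [0.94, -0.342, 0.0, 0.0], 'joint_positions': [0.104, 0.021, 1.868, -0.0, 1.252, 2.373], 'ft_force': [0.249, -0.134, -3.191], 'grip_width': 0.479, 'grip_force': 24.98}
[ 0.536      -0.06339954  0.05172024]
[-0.06  0.1   1.81  0.16  1.32  2.33] step 0.17 
[-0.21  0.19  1.75  0.3   1.4   2.32] step 0.14 
[-0.33  0.29  1.7   0.43  1.48  2.34] step 0.13 
[-0.44  0.38  1.65  0.55  1.56  2.39] step 0.12 
--
[-0.48  0.46  1.7   0.65  1.55  2.31] step 0.1 
[-0.52  0.54  1.74  0.74  1.55  2.23] step 0.09 
[-0.56  0.65  1.77  0.82  1.56  2.15] step 0.1 
[-0.58  0.76  1.78  0.9   1.58  2.06] step 0.11 
--
[[[1.9,0.6,0.4],[2,-5.5,5.5]],[[2.1,0.5,0.3],[2,-5.5,5.4]],[[2,0.2,0],[2,-5.4,5.5]],[[2.1,0.1,-0.2],[2,-5.5,5.5]],[[2,-0.2,-0.4],[2,-5.5,5.5]],[[2,-0.3,-0.5],[2,-5.5,5.5]],[[1.8,-0.6,-0.8],[1.9,-5.4,5.4]],[[2.4,0,3.2],[2.1,-7.5,1.5]],[[2.8,0,2.8],[2.1,-7.5,1.4]],[[3.1,0,2.4],[2,-7.5,1.5]],[[3.5,0,2],[2.1,-7.5,1.4]]]
```

Emit:
{"name": "servo_tool", "arguments": {
  "series": [
    [[1.9,0.6,0.4],[2,-5.5,5.5]],
    [[2.1,0.5,0.3],[2,-5.5,5.4]],
    [[2,0.2,0],[2,-5.4,5.5]],
    [[2.1,0.1,-0.2],[2,-5.5,5.5]],
    [[2,-0.2,-0.4],[2,-5.5,5.5]],
    [[2,-0.3,-0.5],[2,-5.5,5.5]],
    [[1.8,-0.6,-0.8],[1.9,-5.4,5.4]],
    [[2.4,0,3.2],[2.1,-7.5,1.5]],
    [[2.8,0,2.8],[2.1,-7.5,1.4]],
    [[3.1,0,2.4],[2,-7.5,1.5]],
    [[3.5,0,2],[2.1,-7.5,1.4]]
  ]
}}

```text
time: 11.22
tcp_pos: [0.5372, -0.063, 0.1095]
eef_rot: [0.58, -0.578, -0.405, -0.407]
ft_force: [0.4, 0.0, -2.7]
grip_width: 0.478
grip_force: 25.0
```

```bash
cat > g2.py <<'E'
from h import *
st()
of=ori(90,70,1); m=of.as_matrix()
T=np.array([.536,-.079,.063])+.011*m[:,2]
print(T)
C,im=snap('side'); cv2.imwrite('pics/s2.png',cv2.resize(im[150:300,150:350,::-1],(800,600)))
for n in ('tall','tall_hinge'): place(C,'side',n)
C,im=snap('scene')
for n in ('tall','tall_hinge'): place(C,'scene',n)
plan((T+[0,0,.01],of),(T+[0,0,.003],of))
E
python3 g2.py
```

```text
{'time': 11.225, 'tcp_pos': [0.537, -0.063, 0.11], 'eef_rot': [0.58, -0.578, -0.405, -0.407], 'joint_positions': [-0.635, 0.855, 1.673, 0.861, 1.614, 2.05], 'ft_force': [0.403, 0.02, -2.747], 'grip_width': 0.478, 'grip_force': 24.98}
[ 0.536      -0.06866338  0.05923778]
side place_of tall_hinge 0.48 [ 0.5593 -0.0634  0.1614]
scene place_of tall 0.68 [ 0.5379 -0.0684  0.0504]
scene place_of tall_hinge 0.69 [ 0.5571 -0.0655  0.1541]
[[[2.2,0.1,0.5],[0,-0.1,0.2]],[[2.2,0.1,0.5],[0.1,-0.1,0.2]],[[0.7,0,0.3],[0,0,0]]]
```

View pics/s2.png

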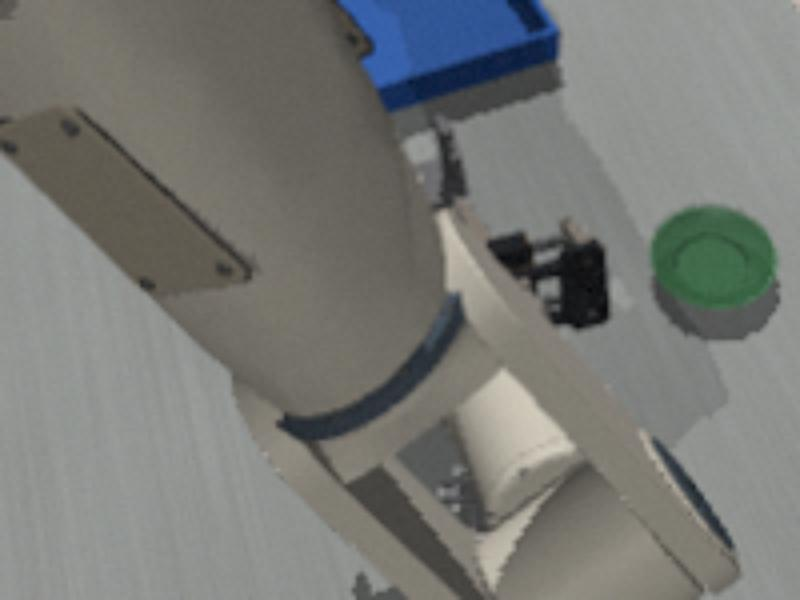

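The arm hides most of the bottle here, and the saucer sits clear at (710,260). The scene networks place the bottle's base at (0.538,-0.068), over the trivet's centre. I lower it.

Emit:
{"name": "servo_tool", "arguments": {
  "series": [
    [[2,0.1,0.5],[0,-0.1,0.2]],
    [[1.4,0,0.4],[0,-0.1,0.2]],
    [[0.7,0,0.2],[0,0,0]],
    [[0.3,0,0.1],[0,0,0]],
    [[0,0,0],[0,0,0]]
  ]
}}

```text
time: 12.15
tcp_pos: [0.5354, -0.0665, 0.066]
eef_rot: [-0.577, 0.58, 0.409, 0.405]
ft_force: [-0.1, -0.1, -2.2]
grip_width: 0.479
grip_force: 25.0
```

```bash
python3 g2.py
```

```text
{'time': 12.15, 'tcp_pos': [0.535, -0.067, 0.066], 'eef_rot': [-0.577, 0.58, 0.409, 0.405], 'joint_positions': [-0.64, 0.927, 1.655, 0.854, 1.583, 2.017], 'ft_force': [-0.133, -0.052, -2.171], 'grip_width': 0.479, 'grip_force': 24.98}
[ 0.536      -0.06866338  0.05923778]
side place_of tall_hinge 0.55 [ 0.5582 -0.0684  0.1156]
scene place_of tall 0.7 [ 0.5367 -0.0696  0.007 ]
scene place_of tall_hinge 0.56 [ 0.5563 -0.0724  0.1141]
scene place_of tall_hinge 0.41 [ 0.5373 -0.0702  0.0075]
[[[-0.2,-0.1,-0.3],[0.1,0.2,-0.4]],[[0.6,0,0.2],[0,0,0]]]
```

Emit:
{"name": "servo_tool", "arguments": {
  "series": [
    [[0.2,0,0.1],[0,0.1,-0.2]],
    [[0.2,0,0.1],[0,0,0]],
    [[0,0,0],[0,0,0]]
  ]
}}

```text
time: 12.82
tcp_pos: [0.5356, -0.0663, 0.0639]
eef_rot: [-0.578, 0.578, 0.408, 0.407]
ft_force: [-1.1, -6.0, 11.0]
grip_width: 0.48
grip_force: 25.0
```

Emit:
{"name": "servo_tool", "arguments": {
  "series": [
    [[0.2,0,0.1],[0,0,0]],
    [[0,0,0],[0,0,0]]
  ]
}}

```text
time: 13.08
tcp_pos: [0.5356, -0.0662, 0.0636]
eef_rot: [0.578, -0.577, -0.408, -0.408]
ft_force: [-3.4, -9.3, 21.2]
grip_width: 0.48
grip_force: 25.0
```

Emit:
{"name": "servo_tool", "arguments": {
  "series": [
    [[-0.3,0,-0.1],[0,0,0]],
    [[0,0,0],[0,0,0]]
  ]
}}

```text
time: 13.32
tcp_pos: [0.5356, -0.0659, 0.0638]
eef_rot: [-0.578, 0.579, 0.407, 0.406]
ft_force: [-2.3, -4.9, 6.9]
grip_width: 0.479
grip_force: 25.0
```

Emit:
{"name": "servo_tool", "arguments": {
  "series": [
    [[0,0,0],[0,0,0]],
    [[0,0,0],[0,0,0]],
    [[0,0,0],[0,0,0]],
    [[0,0,0],[0,0,0]]
  ],
  "hand": 1
}}

```text
time: 13.82
tcp_pos: [0.5353, -0.0656, 0.0624]
eef_rot: [-0.578, 0.579, 0.407, 0.405]
ft_force: [-0.4, -0.0, -0.5]
grip_width: 0.89
grip_force: 0.0
```

Emit:
{"name": "servo_tool", "arguments": {
  "series": [
    [[0,0,-1],[0,0,0]],
    [[0,0,-2],[0,0,0]],
    [[0,0,-4],[0,0,0]],
    [[0,0,-4],[0,0,0]],
    [[-2,0,-3],[0,0,0]],
    [[-4,0,0],[0,4,0]],
    [[-4,0,0],[0,8,0]],
    [[-4,0,0],[0,8,0]],
    [[-4,0,0],[0,8,0]],
    [[0,0,0],[0,0,0]]
  ]
}}

```text
time: 15.08
tcp_pos: [0.5373, -0.1136, 0.2734]
eef_rot: [0.662, -0.659, -0.251, -0.254]
ft_force: [-0.5, 0.3, -0.4]
grip_width: 0.997
grip_force: 0.0
```

```bash
cat > k.py <<'E'
from h import *
import sys
st()
for c in ('scene','side','wrist'):
    C,im=snap(c,sys.argv[1]+c+'.png')
    for n in ('tall','tall_hinge'): place(C,c,n,k=1)
    place(C,c,'tall_lid','find_in',1)
E
python3 k.py t1
```

```text
{'time': 15.075, 'tcp_pos': [0.537, -0.114, 0.273], 'eef_rot': [0.662, -0.659, -0.251, -0.254], 'joint_positions': [-0.577, 0.412, 1.637, 0.594, 1.549, 2.405], 'ft_force': [-0.48, 0.336, -0.374], 'grip_width': 0.997, 'grip_force': 0.0}
scene place_of tall 0.93 [ 0.5381 -0.0717  0.0054]
scene place_of tall_hinge 0.62 [ 0.5595 -0.0713  0.1126]
scene find_in tall_lid 0.61 [ 0.5581 -0.0598  0.0905]
side place_of tall_hinge 0.7 [ 0.5569 -0.0651  0.1154]
wrist place_of tall 0.96 [ 0.5364 -0.0688  0.0092]
wrist place_of tall_hinge 0.55 [ 0.5552 -0.0701  0.1108]
wrist find_in tall_lid 0.78 [ 0.556  -0.0834  0.1512]
```

View pics/t1wrist.png

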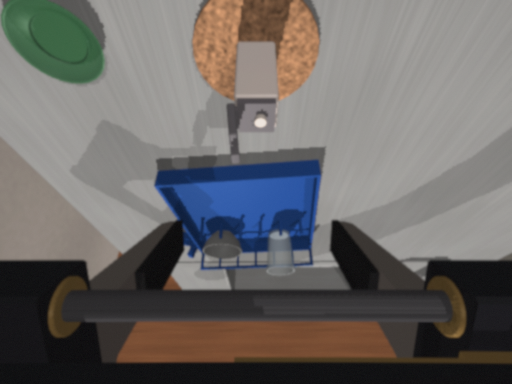

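The bottle stands on the trivet, with its body around (256,70). The lid is open, edge-on at column 234, on the world +x side. Next I bring the closed fingers to the far side.

```bash
cat > m.py <<'E'
from h import *
o=ori(0,0); y=-.070
W=[((.56,y-.03,.30),ori(0,0)),((.635,y,.26),o),((.635,y,.153),o)]
path(W,3); plan(*W)
E
python3 m.py
```

```text
[-0.44  0.39  1.56  0.38  1.55  2.07] step 0.33 
[-0.3   0.32  1.57  0.18  1.46  1.73] step 0.34 
[-0.18  0.2   1.66 -0.    1.28  1.39] step 0.34 
--
[-0.15  0.25  1.63  0.    1.26  1.42] step 0.05 
[-0.13  0.3   1.59  0.    1.25  1.44] step 0.05 
[-0.11  0.35  1.55  0.    1.24  1.46] step 0.05 
--
[-0.11  0.38  1.6  -0.    1.17  1.46] step 0.07 
[-0.11  0.4   1.64  0.    1.1   1.46] step 0.07 
[-0.11  0.44  1.68 -0.    1.03  1.46] step 0.07 
--
[[[-0.3,-0.2,-0.1],[-3,3,-7.8]],[[-0.2,-0.3,-0.2],[-3,3,-7.8]],[[-0.3,-0.2,-0.2],[-3,3,-7.8]],[[-0.1,-0.3,-0.2],[-3,3.1,-7.7]],[[-0.1,-0.3,-0.2],[-2.9,3,-7.8]],[[-0.1,-0.3,-0.3],[-3,3,-7.8]],[[0,-0.3,-0.3],[-3,3,-7.8]],[[0,-0.3,-0.2],[-3,3,-7.8]],[[0.1,-0.2,-0.3],[-3,3,-7.8]],[[0.2,-0.2,-0.3],[-3,3.1,-7.7]],[[0.2,-0.2,-0.3],[-2.9,3,-7.8]],[[3.7,-1.5,2],[0,0,0]]]
[[[3.8,-1.5,2],[0,0,0]],[[0,0,3.6],[0,0,0]],[[0,0,3.5],[0,0,0]],[[-0.1,0,3.6],[0,0,0]]]
```

Emit:
{"name": "servo_tool", "arguments": {
  "series": [
    [[-0.3,-0.2,-0.1],[-3,3,-7.8]],
    [[-0.2,-0.3,-0.2],[-3,3,-7.8]],
    [[-0.3,-0.2,-0.2],[-3,3,-7.8]],
    [[-0.1,-0.3,-0.2],[-3,3.1,-7.7]],
    [[-0.1,-0.3,-0.2],[-2.9,3,-7.8]],
    [[-0.1,-0.3,-0.3],[-3,3,-7.8]],
    [[0,-0.3,-0.3],[-3,3,-7.8]],
    [[0,-0.3,-0.2],[-3,3,-7.8]],
    [[0.1,-0.2,-0.3],[-3,3,-7.8]],
    [[0.2,-0.2,-0.3],[-3,3.1,-7.7]],
    [[0.2,-0.2,-0.3],[-2.9,3,-7.8]],
    [[3.7,-1.5,2],[0,0,0]]
  ],
  "hand": -1
}}

```text
time: 17.18
tcp_pos: [0.5974, -0.0844, 0.2828]
eef_rot: [1.0, 0.001, 0.003, 0.001]
ft_force: [0.5, -0.5, -0.1]
grip_width: 0.005
grip_force: 0.0
```

Emit:
{"name": "servo_tool", "arguments": {
  "series": [
    [[3.8,-1.5,2],[0,0,0]],
    [[0,0,3.6],[0,0,0]],
    [[0,0,0],[0,0,0]]
  ]
}}

```text
time: 17.55
tcp_pos: [0.6337, -0.0691, 0.2214]
eef_rot: [1.0, 0.0, -0.002, -0.0]
ft_force: [-0.1, 0.0, 0.2]
grip_width: 0.005
grip_force: 0.0
```

```bash
cat > m2.py <<'E'
from h import *
st()
o=ori(0,0); y=-.070
W=[((.635,y,.153),o)]+[((x,y,z+.008),o,n) for x,z,n in [(.59,.142,2),(.571,.143,2),(.555,.140,2),(.544,.132,2),(.539,.124,1),(.538,.119,2)]]
plan(*W)
E
python3 m2.py; python3 k.py t2
```

```text
{'time': 17.55, 'tcp_pos': [0.634, -0.069, 0.221], 'eef_rot': [1.0, 0.0, -0.002, -0.0], 'joint_positions': [-0.111, 0.376, 1.602, 0.0, 1.168, 1.459], 'ft_force': [-0.117, 0.02, 0.201], 'grip_width': 0.005, 'grip_force': 0.0}
[[[0.1,0,3.4],[0,0.1,0]],[[0.1,0.1,3.4],[0,0.2,0]],[[-2.3,0,0.2],[0,0,0]],[[-2.2,0,0.1],[0,0,0]],[[-1,0,0],[0,0,0]],[[-0.9,0,-0.1],[0,0,0]],[[-0.8,0,0.2],[0,0,0]],[[-0.8,0,0.1],[0,0,0]],[[-0.6,0,0.4],[0,0,0]],[[-0.5,0,0.4],[0,0,0]],[[-0.5,0,0.8],[0,0,0]],[[-0.1,0,0.3],[0,0,0]]]
[[[0,0,0.2],[0,0,0]]]
{'time': 17.55, 'tcp_pos': [0.634, -0.069, 0.221], 'eef_rot': [1.0, 0.0, -0.002, -0.0], 'joint_positions': [-0.111, 0.376, 1.602, 0.0, 1.168, 1.459], 'ft_force': [-0.117, 0.02, 0.201], 'grip_width': 0.005, 'grip_force': 0.0}
scene place_of tall 0.81 [ 0.5369 -0.0704  0.0076]
scene place_of tall_hinge 0.88 [ 0.5562 -0.0683  0.1111]
scene find_in tall_lid 0.67 [ 0.5631 -0.0756  0.1318]
side place_of tall 0.68 [ 0.5354 -0.0679  0.0083]
side place_of tall_hinge 0.15 [ 0.535  -0.0734 -0.001 ]
side find_in tall_lid 0.56 [ 0.5556 -0.0754  0.1479]
wrist find_in tall_lid 0.45 [ 0.5327 -0.3229  0.0752]
```

Emit:
{"name": "servo_tool", "arguments": {
  "series": [
    [[0.1,0,3.4],[0,0.1,0]],
    [[0.1,0.1,3.4],[0,0.2,0]],
    [[-2.3,0,0.2],[0,0,0]],
    [[-2.2,0,0.1],[0,0,0]],
    [[-0.6,0,0],[0,0,0]],
    [[-0.6,0,0],[0,0,0]],
    [[-0.7,0,0],[0,0,0]],
    [[-0.6,0,0],[0,0,0]],
    [[-0.5,0,0.1],[0,0,0]],
    [[-0.5,0,0.1],[0,0,0]]
  ]
}}

```text
time: 19.4
tcp_pos: [0.5575, -0.0706, 0.1508]
eef_rot: [1.0, -0.0, 0.003, 0.0]
ft_force: [0.1, -0.4, -0.4]
grip_width: 0.002
grip_force: 0.1
```

```bash
python3 k.py t3
```

```text
{'time': 19.4, 'tcp_pos': [0.558, -0.071, 0.151], 'eef_rot': [1.0, -0.0, 0.003, 0.0], 'joint_positions': [-0.129, 0.333, 1.841, 0.001, 0.961, 1.441], 'ft_force': [0.065, -0.436, -0.437], 'grip_width': 0.002, 'grip_force': 0.08}
scene place_of tall 0.72 [ 0.5388 -0.0726  0.0061]
scene place_of tall_hinge 0.6 [ 0.561  -0.0721  0.1087]
scene find_in tall_lid 0.4 [ 0.5564 -0.0635  0.1276]
side place_of tall 0.68 [ 0.5331 -0.0689  0.0069]
side place_of tall_hinge 0.65 [ 0.5587 -0.067   0.1157]
side find_in tall_lid 0.52 [ 0.5379 -0.0755  0.1465]
wrist place_of tall 0.58 [ 0.5362 -0.0702  0.0113]
wrist place_of tall_hinge 0.66 [ 0.5543 -0.0703  0.1127]
wrist find_in tall_lid 0.64 [ 0.5602 -0.0599  0.1208]
```

View pics/t3wrist.png

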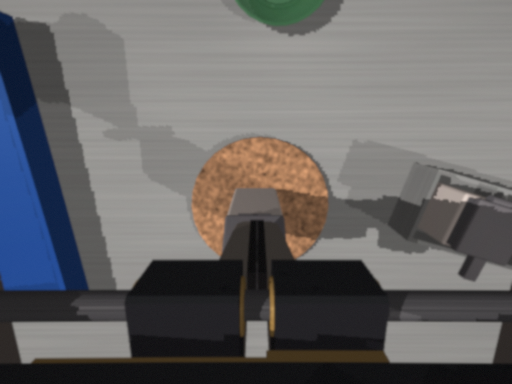

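The fingers have the lid pushed past upright, and the bottle has not moved on the trivet (trivet centre about (262,200)). I fold the lid down and press.

Emit:
{"name": "servo_tool", "arguments": {
  "series": [
    [[-0.5,0,0.4],[0,0,0]],
    [[-0.5,0,0.4],[0,0,0]],
    [[-0.5,0,0.4],[0,0,0]],
    [[-0.3,0,0.4],[0,0,0]],
    [[-0.2,0,0.4],[0,0,0]],
    [[0,0,0.3],[0,0,0]],
    [[0,0,0.2],[0,0,0]],
    [[0,0,0],[0,0,0]]
  ]
}}

```text
time: 21.0
tcp_pos: [0.5397, -0.0708, 0.1282]
eef_rot: [1.0, -0.0, 0.005, 0.0]
ft_force: [-5.5, 1.3, 24.4]
grip_width: 0.006
grip_force: 12.1
```

Emit:
{"name": "servo_tool", "arguments": {
  "series": [
    [[0,0,-1],[0,0,0]],
    [[0,0,-4],[0,0,0]],
    [[0,0,-4],[0,0,0]],
    [[0,0,0],[0,0,0]]
  ],
  "hand": 1
}}

```text
time: 21.5
tcp_pos: [0.5394, -0.0708, 0.2188]
eef_rot: [1.0, -0.0, 0.006, 0.0]
ft_force: [-0.1, 0.6, -0.5]
grip_width: 0.413
grip_force: 0.0
```

```bash
python3 k.py t4
```

```text
{'time': 21.5, 'tcp_pos': [0.539, -0.071, 0.219], 'eef_rot': [1.0, -0.0, 0.006, 0.0], 'joint_positions': [-0.134, 0.225, 1.82, 0.001, 1.085, 1.437], 'ft_force': [-0.076, 0.643, -0.472], 'grip_width': 0.413, 'grip_force': 0.0}
scene place_of tall 0.75 [ 0.536  -0.0701  0.006 ]
scene place_of tall_hinge 0.81 [ 0.558  -0.0718  0.1093]
scene find_in tall_lid 0.45 [ 0.5351 -0.0702  0.1166]
side place_of tall 0.61 [ 0.5345 -0.07    0.0078]
side place_of tall_hinge 0.76 [ 0.5565 -0.0662  0.1117]
side find_in tall_lid 0.46 [ 0.5322 -0.0689  0.1147]
wrist place_of tall 0.84 [ 0.5355 -0.0687  0.0065]
wrist place_of tall_hinge 0.69 [ 0.5528 -0.0684  0.1125]
wrist find_in tall_lid 0.83 [ 0.5347 -0.0663  0.1208]
```

View pics/t4wrist.png

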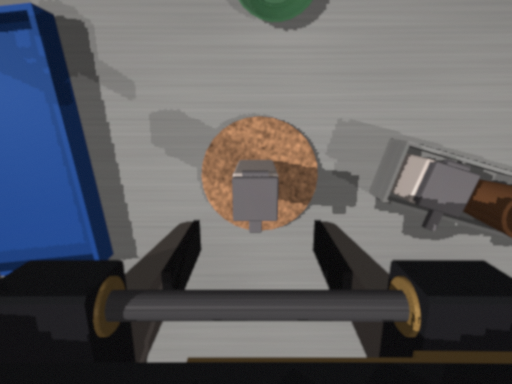

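The lid is shut and flat at (232–278, 178–220), with its tab at (255,226). I descend over the ±x faces.

```bash
python3 -c "
from h import *
o=ori(0,0)
plan(((.536,-.0695,.19),o),((.536,-.0695,.072),o))"
```

```text
[[[-0.1,-0.1,2.5],[0,-0.3,0]],[[0,0,3.9],[0,0,0]],[[0,0,4],[0,0,0]],[[0,0,3.9],[0,0,0]]]
```

Emit:
{"name": "servo_tool", "arguments": {
  "series": [
    [[-0.2,-0.1,2.5],[0,-0.5,0]],
    [[0,0,3.9],[0,0,0]],
    [[0,0,4],[0,0,0]],
    [[0,0,3],[0,0,0]],
    [[0,0,0.9],[0,0,0]],
    [[0,0,0],[0,0,0]]
  ]
}}

```text
time: 22.85
tcp_pos: [0.5353, -0.0696, 0.0728]
eef_rot: [1.0, -0.0, -0.001, 0.0]
ft_force: [1.2, -0.6, 0.6]
grip_width: 1.0
grip_force: 0.0
```

Emit:
{"name": "servo_tool", "arguments": {
  "series": [
    [[0,0,0],[0,0,0]],
    [[0,0,0],[0,0,0]],
    [[0,0,0],[0,0,0]],
    [[0,0,0],[0,0,0]],
    [[0,0,0],[0,0,0]]
  ],
  "hand": -1,
  "grip_force": 25
}}

```text
time: 23.48
tcp_pos: [0.5353, -0.0695, 0.0728]
eef_rot: [1.0, -0.0, -0.001, 0.0]
ft_force: [0.3, 0.4, -0.3]
grip_width: 0.476
grip_force: 7.7
```

```bash
cat > n.py <<'E'
from h import *
st()
p,r=pose()
# tool y parallel to rack x (az -16.6): x az = 73.4 or -106.6
for az in (73.4,-106.6):
    o=ori(az,0); print(az)
    W=[((p[0],p[1],.20),ori(0,0)),((.50,-.25,.22),o),((.47,-.33,.24),o)]
    path(W,3); plan(*W,wmax=9)
E
python3 n.py
```

```text
{'time': 23.475, 'tcp_pos': [0.535, -0.07, 0.073], 'eef_rot': [1.0, -0.0, -0.001, 0.0], 'joint_positions': [-0.132, 0.417, 1.933, -0.0, 0.793, 1.44], 'ft_force': [0.274, 0.379, -0.316], 'grip_width': 0.476, 'grip_force': 7.725}
73.4
[-0.13  0.35  1.92 -0.    0.88  1.44] step 0.09 
[-0.13  0.29  1.89 -0.    0.97  1.44] step 0.09 
[-0.13  0.23  1.86  0.    1.06  1.44] step 0.09 
--
[-0.24  0.22  1.85 -0.    1.07  0.9 ] step 0.54 
[-0.36  0.23  1.83 -0.    1.09  0.36] step 0.54 
[-0.46  0.24  1.79 -0.    1.11 -0.17] step 0.54 
--
[-0.51  0.24  1.77 -0.    1.12 -0.22] step 0.05 
[-0.56  0.25  1.75 -0.    1.14 -0.27] step 0.05 
[-0.61  0.25  1.73 -0.    1.16 -0.32] step 0.05 
--
[[[0,0,-4.2],[0,0,0]],[[0,0,-4.3],[0,0.1,0]],[[0,0,-4.2],[0,0,0]],[[-0.4,2,-0.2],[0,0,-8.2]],[[-0.7,1.9,-0.2],[0,0,-8.1]],[[-0.9,1.9,-0.3],[0,0,-8.2]],[[-1.2,1.6,-0.2],[0,0,-8.1]],[[-1.4,1.5,-0.2],[0,0,-8.2]],[[-1.6,1.2,-0.2],[0,0,-8.1]],[[-1.8,1.1,-0.3],[0,0,-8.2]],[[-1.9,0.7,-0.2],[0,0,-8.2]],[[-2,0.5,-0.2],[0,0,-8.1]]]
[[[-4.3,-0.3,-1],[0,0,0]],[[-4.2,-0.3,-1],[0,0,0]]]
-106.6
[-0.13  0.35  1.92 -0.    0.88  1.
[... 152 characters left out ...]
] step 0.51 
[-0.36  0.23  1.83  0.    1.09  2.46] step 0.51 
[-0.46  0.24  1.79  0.    1.11  2.97] step 0.51 
--
[-0.51  0.24  1.77 -0.    1.12  2.92] step 0.05 
[-0.56  0.25  1.75 -0.    1.14  2.87] step 0.05 
[-0.61  0.25  1.73 -0.    1.16  2.82] step 0.05 
--
[[[0,0,-4.2],[0,0,0]],[[0,0,-4.3],[0,0.1,0]],[[0,0,-4.2],[0,0,0]],[[-0.3,1.5,-0.2],[0,0,8.9]],[[-0.1,1.5,-0.1],[0,0,8.9]],[[0.2,1.6,-0.2],[0,0,8.8]],[[0.4,1.4,-0.2],[0,0,8.9]],[[0.7,1.4,-0.1],[0,0,8.9]],[[0.8,1.3,-0.2],[0,0,8.9]],[[1,1.1,-0.2],[0,0,8.9]],[[1.2,1,-0.1],[0,0,8.9]],[[1.4,0.8,-0.2],[0,0,8.8]]]
[[[1.4,0.5,-0.2],[0,0,8.9]],[[1.5,0.3,-0.1],[0,0,8.9]],[[1.5,0.1,-0.2],[0,0,8.9]],[[4.3,0.3,-1],[0,0,0]],[[4.3,0.3,-1],[0,0,0]]]
```

Emit:
{"name": "servo_tool", "arguments": {
  "series": [
    [[0,0,0],[0,0,0]],
    [[0,0,0],[0,0,0]],
    [[0,0,-4.2],[0,0,0]],
    [[0,0,-4.3],[0,0,0]],
    [[0,0,-4.2],[0,0,0]],
    [[-0.4,2,-0.2],[0,0,-8.2]],
    [[-0.7,1.9,-0.2],[0,0,-8.1]],
    [[-0.9,1.9,-0.3],[0,0,-8.2]],
    [[-1.2,1.6,-0.2],[0,0,-8.1]],
    [[-1.4,1.5,-0.2],[0,0,-8.2]],
    [[-1.6,1.2,-0.2],[0,0,-8.1]],
    [[-1.8,1.1,-0.3],[0,0,-8.2]]
  ]
}}

```text
time: 24.98
tcp_pos: [0.5074, -0.2106, 0.2152]
eef_rot: [0.877, 0.48, -0.001, -0.001]
ft_force: [-0.2, 0.5, -2.7]
grip_width: 0.477
grip_force: 25.0
```

Emit:
{"name": "servo_tool", "arguments": {
  "series": [
    [[-1.9,0.7,-0.2],[0,0,-8.2]],
    [[-2,0.5,-0.2],[0,0,-8.1]],
    [[-4.3,-0.3,-1],[0,0,0]],
    [[-4.2,-0.3,-1],[0,0,0]],
    [[0,0,0],[0,0,0]]
  ]
}}

```text
time: 25.6
tcp_pos: [0.469, -0.3322, 0.24]
eef_rot: [0.803, 0.596, -0.001, -0.0]
ft_force: [0.8, -0.5, -3.5]
grip_width: 0.479
grip_force: 25.0
```

```bash
cat > r.py <<'E'
from h import *
import sys
st()
for c in ('scene','side','wrist'):
    C,im=snap(c,sys.argv[1]+c+'.png')
    for n in ('pad','rack','cup','squat','squat_hinge','squat_tab','tall','tall_hinge'): place(C,c,n,k=1)
E
python3 r.py r1
```

```text
{'time': 25.6, 'tcp_pos': [0.469, -0.332, 0.24], 'eef_rot': [0.803, 0.596, -0.001, -0.0], 'joint_positions': [-0.618, 0.259, 1.724, -0.002, 1.16, -0.324], 'ft_force': [0.835, -0.519, -3.507], 'grip_width': 0.479, 'grip_force': 24.988}
scene place_of pad 0.53 [ 0.4933 -0.4072  0.0071]
scene place_of rack 0.83 [ 0.5125 -0.3368 -0.0024]
scene place_of cup 0.75 [ 0.5128 -0.3345  0.0008]
scene place_of squat 0.56 [ 0.5383 -0.2655  0.0039]
scene place_of squat_hinge 0.58 [ 0.5547 -0.2732  0.0781]
scene place_of squat_tab 0.61 [ 0.4764 -0.3119  0.2782]
scene place_of tall 0.97 [ 0.4707 -0.3365  0.1742]
scene place_of tall_hinge 0.89 [ 0.4771 -0.3135  0.2789]
side place_of pad 0.51 [ 0.4967 -0.4081 -0.    ]
side place_of rack 0.96 [ 0.5164 -0.3357 -0.0011]
side place_of cup 0.78 [ 0.5132 -0.3366  0.0018]
side place_of squat 0.55 [ 0.5389 -0.2643  0.0027]
side place_of squat_hinge 0.64 [ 0.5549 -0.2706  0.0771]
side place_of tall 0.89 [ 0.4694 -0.3298  0.1761]
side place_of tall_hinge 0.57 [ 0.4772 -0.3072  0.2799]
wrist place_of pad 0.48 [ 0.4967 -0.4052  0.0037]
wrist place_of rack 0.61 [ 0.5143 -0.3352  0.0061]
wrist place_of cup 0.64 [ 0.5146 -0.3365  0.0041]
wrist place_of squat 0.83 [ 0.5337 -0.2665  0.0034]
wrist place_of squat_hinge 0.76 [ 0.5601 -0.2721  0.079 ]
wrist place_of squat_tab 0.61 [ 0.5013 -0.2593  0.0805]
wrist place_of tall 0.82 [ 0.4718 -0.3274  0.1745]
wrist place_of tall_hinge 0.85 [ 0.4749 -0.3095  0.2771]
```

View pics/r1wrist.png

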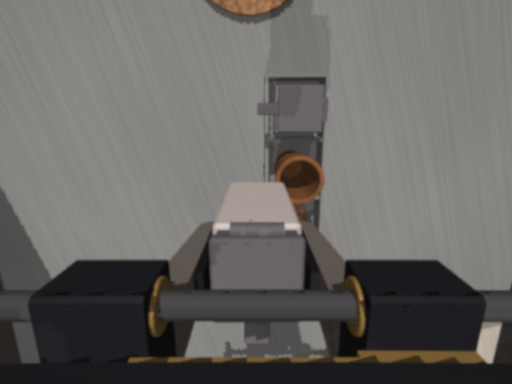

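The view is down the rack row: the squat bottle is at (300,108) with its tab at (266,108), the cup at (300,178), and the held bottle is shut at (258,250). Next is the insertion.

```bash
python3 -c "
from h import *
o=ori(74,0)
plan(((.4955,-.4068,.21),o),((.4955,-.4068,.125),o),((.4955,-.4068,.085),o,2))"
```

```text
[[[-3.3,2.3,1.5],[-0.1,0,-0.3]],[[-3.3,2.3,1.5],[0,0,-0.3]],[[0,0,4.2],[0,0,0]],[[0,0,4.3],[0,0,0]],[[0,0,2],[0,0,0]],[[0,0,2],[0,0,0]]]
```

Emit:
{"name": "servo_tool", "arguments": {
  "series": [
    [[-3.3,2.3,1.5],[-0.1,0,-0.3]],
    [[-3.3,2.3,1.5],[0,0,-0.3]],
    [[0,0,4.2],[0,0,0]],
    [[0,0,2.3],[0,0,0]],
    [[0,0,0],[0,0,0]]
  ]
}}

```text
time: 27.58
tcp_pos: [0.4941, -0.4054, 0.1428]
eef_rot: [0.799, 0.602, -0.001, -0.002]
ft_force: [0.7, 0.2, -2.2]
grip_width: 0.475
grip_force: 25.0
```

```bash
python3 r.py r2 | grep -E 'time|tall|pad'; python3 -c "
from h import *
o=ori(74,0)
plan(((.4955,-.4068,.075),o),((.4955,-.4068,.072),o))"
```

```text
{'time': 27.575, 'tcp_pos': [0.494, -0.405, 0.143], 'eef_rot': [0.799, 0.602, -0.001, -0.002], 'joint_positions': [-0.689, 0.457, 1.667, -0.001, 1.022, -0.409], 'ft_force': [0.651, 0.223, -2.181], 'grip_width': 0.475, 'grip_force': 24.99}
scene place_of pad 0.59 [ 0.4939 -0.4056  0.0063]
scene place_of tall 0.61 [ 0.497  -0.408   0.0771]
scene place_of tall_hinge 0.77 [ 0.5025 -0.3861  0.1807]
side place_of pad 0.53 [ 0.4953 -0.4064  0.0016]
side place_of tall 0.82 [ 0.4941 -0.406   0.0824]
side place_of tall_hinge 0.57 [ 0.5011 -0.385   0.1847]
wrist place_of pad 0.76 [ 0.4956 -0.4036  0.0051]
wrist place_of tall 0.73 [ 0.4943 -0.4071  0.083 ]
wrist place_of tall_hinge 0.57 [ 0.5007 -0.3887  0.185 ]
[[[0,0,3.5],[0,0,0]],[[0,0,3.5],[0,0,0]],[[0,0,0.3],[0,0,0]]]
```

Emit:
{"name": "servo_tool", "arguments": {
  "series": [
    [[0,0,2.2],[0,0,0]],
    [[0,0,2.2],[0,0,0]],
    [[0,0,1.5],[0,0,0]],
    [[0,0,0.7],[0,0,0]],
    [[0,0,0.3],[0,0,0]],
    [[0,0,0],[0,0,0]]
  ]
}}

```text
time: 29.68
tcp_pos: [0.4955, -0.4065, 0.0762]
eef_rot: [0.799, 0.602, -0.0, 0.0]
ft_force: [0.4, -0.1, -2.2]
grip_width: 0.477
grip_force: 25.0
```

Emit:
{"name": "servo_tool", "arguments": {
  "series": [
    [[0,0,0.3],[0,0,0]],
    [[0,0,0.2],[0,0,0]],
    [[0,0,0],[0,0,0]]
  ]
}}

```text
time: 30.05
tcp_pos: [0.4954, -0.4066, 0.0718]
eef_rot: [0.799, 0.602, -0.0, 0.0]
ft_force: [-2.5, 0.2, 4.6]
grip_width: 0.475
grip_force: 25.0
```

Emit:
{"name": "servo_tool", "arguments": {
  "series": [
    [[0,0,-0.1],[0,0,0]],
    [[0,0,0],[0,0,0]],
    [[0,0,0],[0,0,0]],
    [[0,0,0],[0,0,0]],
    [[0,0,-2],[0,0,0]],
    [[0,0,-4],[0,0,0]],
    [[0,0,-4],[0,0,0]],
    [[0,0,-4],[0,0,0]],
    [[0,0,0],[0,0,0]]
  ],
  "hand": 1
}}

```text
time: 31.18
tcp_pos: [0.4971, -0.4077, 0.217]
eef_rot: [0.799, 0.602, 0.001, 0.004]
ft_force: [0.5, 0.3, -0.1]
grip_width: 1.002
grip_force: 0.0
```

```bash
python3 r.py r3 | grep -E 'time|tall|pad|squat'; python3 -c "
from h import *
o=ori(-15.6,0)
W=[((.45,-.30,.24),o)]
path(W,4);plan(*W)"
```

```text
{'time': 31.175, 'tcp_pos': [0.497, -0.408, 0.217], 'eef_rot': [0.799, 0.602, 0.001, 0.004], 'joint_positions': [-0.689, 0.382, 1.604, -0.001, 1.148, -0.409], 'ft_force': [0.485, 0.327, -0.063], 'grip_width': 1.002, 'grip_force': 0.0}
scene place_of squat 0.77 [ 0.5319 -0.2667  0.0049]
scene place_of squat_hinge 0.76 [ 0.5576 -0.2745  0.0768]
scene place_of squat_tab 0.68 [ 0.5033 -0.2598  0.0764]
scene place_of tall 0.89 [ 0.4973 -0.4065  0.008 ]
scene place_of tall_hinge 0.84 [ 0.5044 -0.387   0.1114]
side place_of tall 0.66 [ 0.4948 -0.405   0.0082]
side place_of tall_hinge 0.74 [ 0.5006 -0.3866  0.1107]
wrist place_of squat 0.66 [ 0.5337 -0.2658  0.0053]
wrist place_of squat_hinge 0.63 [ 0.5621 -0.2682  0.0792]
wrist place_of squat_tab 0.71 [ 0.4984 -0.2594  0.081 ]
wrist place_of tall 0.6 [ 0.4975 -0.4053  0.0099]
wrist place_of tall_hinge 0.67 [ 0.4979 -0.3886  0.1114]
[-0.67  0.34  1.66 -0.    1.14  0.  ] step 0.41 
[-0.64  0.29  1.71 -0.    1.14  0.42] step 0.41 
[-0.62  0.24  1.76 -0.    1.14  0.84] step 0.42 
[-0.59  0.2   1.81  0.    1.14  1.26] step 0.42 
--
[[[0.9,-0.7,-0.3],[0,0,9]],[[0.8,-0.9,-0.3],[0,0,8.9]],[[0.6,-1,-0.2],[0,0,9]],[[0.5,-1,-0.3],[0,0,8.9]],[[0.3,-1.1,-0.3],[0,0,9]],[[0.1,-1.2,-0.3],[0,0,9]],[[-0.1,-1.1,-0.3],[0,0,8.9]],[[-0.2,-1.1,-0.3],[0,0,9]],[[-0.4,-1.1,-0.2],[0,0,8.9]],[[-0.6,-1,-0.3],[0,0,9]]]
```

Emit:
{"name": "servo_tool", "arguments": {
  "series": [
    [[0.9,-0.7,-0.3],[0,0,9]],
    [[0.8,-0.9,-0.3],[0,0,8.9]],
    [[0.6,-1,-0.2],[0,0,9]],
    [[0.5,-1,-0.3],[0,0,8.9]],
    [[0.3,-1.1,-0.3],[0,0,9]],
    [[0.1,-1.2,-0.3],[0,0,9]],
    [[-0.1,-1.1,-0.3],[0,0,8.9]],
    [[-0.2,-1.1,-0.3],[0,0,9]],
    [[-0.4,-1.1,-0.2],[0,0,8.9]],
    [[-0.6,-1,-0.3],[0,0,9]],
    [[0,0,0],[0,0,0]]
  ],
  "hand": 0
}}

```text
time: 33.9
tcp_pos: [0.4499, -0.2999, 0.2402]
eef_rot: [0.991, -0.135, -0.0, 0.0]
ft_force: [0.4, 0.1, -0.4]
grip_width: 0.499
grip_force: 0.0
```

```bash
python3 r.py r4 | grep -E 'time|tall|squat'
```

```text
{'time': 33.9, 'tcp_pos': [0.45, -0.3, 0.24], 'eef_rot': [0.991, -0.135, -0.0, 0.0], 'joint_positions': [-0.59, 0.204, 1.795, -0.001, 1.142, 1.252], 'ft_force': [0.399, 0.063, -0.399], 'grip_width': 0.499, 'grip_force': 0.0}
scene place_of squat 0.79 [ 0.5334 -0.2658  0.0073]
scene place_of squat_hinge 0.91 [ 0.5576 -0.274   0.0749]
scene place_of squat_tab 0.69 [ 0.5046 -0.258   0.0759]
scene place_of tall 0.72 [ 0.497  -0.4099  0.0064]
scene place_of tall_hinge 0.56 [ 0.5031 -0.3876  0.1108]
side place_of squat 0.56 [ 0.5351 -0.2648  0.0023]
side place_of squat_hinge 0.77 [ 0.5554 -0.2711  0.0813]
side place_of tall 0.97 [ 0.4944 -0.4059  0.0055]
side place_of tall_hinge 0.57 [ 0.5037 -0.3847  0.1115]
wrist place_of squat 0.57 [ 0.5377 -0.2669  0.0027]
wrist place_of squat_hinge 0.71 [ 0.5592 -0.2709  0.0812]
wrist place_of squat_tab 0.62 [ 0.5008 -0.259   0.0794]
wrist place_of tall 0.73 [ 0.4945 -0.4058  0.0097]
wrist place_of tall_hinge 0.94 [ 0.4988 -0.3876  0.1129]
```

View pics/r4wrist.png

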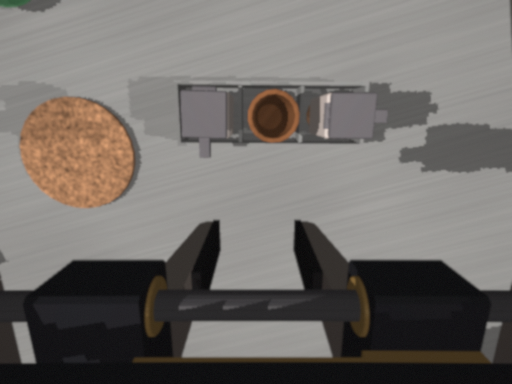

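The tab is at (204, 139–157), the squat lid plate at (181–227, 91–138), and the tall bottle is shut in the far cell at (350,115). I measure the tab from pixels.

```bash
python3 -c "
from h import *
C=cam('wrist')
for p in [(204.5,157),(204.5,139),(181,91),(227,91),(227,138),(181,138)]: print(p,ray(C,p,.086).round(4))"
```

```text
(204.5, 157) [ 0.4924 -0.2535  0.086 ]
(204.5, 139) [ 0.5106 -0.2596  0.086 ]
(181, 91) [ 0.5629 -0.2517  0.086 ]
(227, 91) [ 0.5503 -0.2968  0.086 ]
(227, 138) [ 0.5052 -0.2829  0.086 ]
(181, 138) [ 0.5183 -0.2359  0.086 ]
```

```bash
cat > q.py <<'E'
from h import *
o=ori(-17.5,0); f=np.array([np.cos(np.radians(-17.5)),np.sin(np.radians(-17.5)),0]); u=np.array([0,0,1.])
Hh=np.array([.5566,-.2738,.078])
def arc(th,r=.064): t=np.radians(th); return Hh+r*(-np.cos(t)*f+np.sin(t)*u)+.004*(np.sin(t)*f+np.cos(t)*u)
if __name__=='__main__':
    a=arc(0); print(a)
    plan((a+[0,0,.08],o),(a,o,3))
    W=[(arc(t),o) for t in (25,50,75,102)]; path([(a,o)]+W,2)
    plan(*[(arc(t),o,1) for t in np.arange(6,103,6)],start=(a,o))
E
python3 q.py
```

```text
[ 0.49556212 -0.25455483  0.082     ]
[[[1.1,-1.9,2.6],[0,0,0.6]],[[1,-1.9,2.6],[0,0,0.7]],[[1,-1.9,2.6],[0,0,0.6]],[[0,0,2.7],[0,0,0]],[[0,0,2.6],[0,0,0]],[[0,0,2.7],[0,0,0]]]
[-0.53  0.29  1.88 -0.    0.98  1.33] step 0.16 
[-0.47  0.39  1.93  0.    0.82  1.4 ] step 0.16 
--
[-0.47  0.38  1.91  0.    0.85  1.4 ] step 0.03 
[-0.47  0.37  1.89  0.    0.88  1.4 ] step 0.03 
--
[-0.47  0.37  1.86  0.    0.91  1.41] step 0.03 
[-0.47  0.37  1.83  0.    0.94  1.41] step 0.03 
--
[-0.46  0.39  1.8   0.    0.96  1.41] step 0.03 
[-0.46  0.4   1.76  0.    0.98  1.42] step 0.03 
--
[-0.46  0.42  1.73  0.    0.99  1.42] step 0.04 
[-0.45  0.45  1.69  0.    1.    1.42] step 0.04 
--
[[[0.1,0,-0.7],[0,0,0]],[[0.1,0,-0.6],[0,0,0]],[[0.2,0,-0.7],[0,0,0]],[[0.3,0,-0.6],[0,0,0]],[[0.4,0,-0.5],[0,0,0]],[[0.4,0,-0.6],[0,0,0]],[[0.4,0,-0.5],[0,0,0]],[[0.5,0,-0.4],[0,0,0]],[[0.6,0,-0.4],[0,0,0]],[[0.5,0,-0.3],[0,0,0]],[[0.7,0,-0.3],[0,0,0]],[[0.6,0,-0.2],[0,0,0]]]
[[[0.7,0,-0.1],[0,0,0]],[[0.6,0,-0.1],[0,0,0]],[[0.7,0,0],[0,0,0]],[[0.7,0,0.1],[0,0,0]],[[0.6,0,0.1],[0,0,0]]]
```

Emit:
{"name": "servo_tool", "arguments": {
  "series": [
    [[1.1,-1.9,2.6],[0,0,0.6]],
    [[1,-1.9,2.6],[0,0,0.7]],
    [[1,-1.9,2.6],[0,0,0.6]],
    [[0,0,2.7],[0,0,0]],
    [[0,0,2.6],[0,0,0]],
    [[0,0,2.7],[0,0,0]],
    [[0,0,0],[0,0,0]]
  ]
}}

```text
time: 36.12
tcp_pos: [0.4942, -0.2535, 0.0801]
eef_rot: [0.988, -0.152, -0.002, -0.0]
ft_force: [-0.5, -0.4, 0.2]
grip_width: 0.504
grip_force: 0.0
```

```bash
python3 -c "
from h import *
st()"; python3 q.py | sed -n 1,2p
```

```text
{'time': 36.125, 'tcp_pos': [0.494, -0.254, 0.08], 'eef_rot': [0.988, -0.152, -0.002, -0.0], 'joint_positions': [-0.476, 0.427, 1.894, -0.001, 0.825, 1.401], 'ft_force': [-0.528, -0.375, 0.228], 'grip_width': 0.504, 'grip_force': 0.0}
[ 0.49556212 -0.25455483  0.082     ]
[[[0.1,0,-4.1],[0,0.1,0]],[[0,0.1,-4.1],[0,0.1,0]],[[0,0,2.7],[0,0,0]],[[0,0,2.6],[0,0,0]],[[0,0,2.7],[0,0,0]]]
```

Close gently on the tab.

Emit:
{"name": "servo_tool", "arguments": {
  "series": [
    [[0.1,0,0],[0,0,0]],
    [[0,0,0],[0,0,0]],
    [[0,0,0],[0,0,0]],
    [[0,0,0],[0,0,0]],
    [[0,0,0],[0,0,0]]
  ],
  "hand": -1,
  "grip_force": 5
}}

```text
time: 36.75
tcp_pos: [0.4968, -0.2547, 0.0822]
eef_rot: [0.988, -0.152, 0.0, 0.0]
ft_force: [-0.0, 0.4, 3.5]
grip_width: 0.131
grip_force: 5.0
```

Emit:
{"name": "servo_tool", "arguments": {
  "series": [
    [[0.1,0,-0.7],[0,0,0]],
    [[0.1,0,-0.6],[0,0,0]],
    [[0.2,0,-0.7],[0,0,0]],
    [[0.3,0,-0.6],[0,0,0]],
    [[0.4,0,-0.5],[0,0,0]],
    [[0.4,0,-0.6],[0,0,0]],
    [[0,0,0],[0,0,0]]
  ]
}}

```text
time: 37.62
tcp_pos: [0.5114, -0.2592, 0.1193]
eef_rot: [0.988, -0.152, 0.0, 0.0]
ft_force: [-1.4, 1.4, 1.7]
grip_width: 0.127
grip_force: 5.0
```

```bash
cat > v.py <<'E'
from h import *
st()
for c in ('scene','side','wrist'):
    C,im=snap(c,'v'+c+'.png')
    for n in ('squat','squat_hinge','squat_tab','tall','cup'): place(C,c,n,k=1)
E
python3 v.py
```

```text
{'time': 37.625, 'tcp_pos': [0.511, -0.259, 0.119], 'eef_rot': [0.988, -0.152, 0.0, 0.0], 'joint_positions': [-0.471, 0.393, 1.835, -0.001, 0.913, 1.405], 'ft_force': [-1.369, 1.371, 1.688], 'grip_width': 0.127, 'grip_force': 5.002}
scene place_of squat 0.92 [ 0.5365 -0.2652  0.0043]
scene place_of squat_hinge 0.87 [ 0.5556 -0.2737  0.0767]
scene place_of squat_tab 0.5 [ 0.5146 -0.2627  0.114 ]
scene place_of tall 0.88 [ 0.498  -0.4107  0.0059]
scene place_of cup 0.69 [ 0.5121 -0.3352  0.0024]
side place_of squat 0.77 [ 0.5367 -0.2645  0.0054]
side place_of squat_hinge 0.47 [ 0.5596 -0.2709  0.0763]
side place_of squat_tab 0.71 [ 0.5128 -0.2548  0.1177]
side place_of tall 0.82 [ 0.495  -0.4086  0.0092]
side place_of cup 0.67 [ 0.5143 -0.3363  0.0026]
wrist place_of squat 0.83 [ 0.5322 -0.2663  0.0037]
wrist place_of squat_hinge 0.96 [ 0.5629 -0.2722  0.0775]
wrist place_of squat_tab 0.87 [ 0.5104 -0.2603  0.1149]
wrist place_of tall 0.59 [ 0.4966 -0.4063  0.009 ]
wrist place_of cup 0.95 [ 0.5132 -0.3346  0.0042]
```

The lid follows and the bottle stays put. I continue the arc to about 105°.

Emit:
{"name": "servo_tool", "arguments": {
  "series": [
    [[0.4,0,-0.5],[0,0,0]],
    [[0.5,0,-0.4],[0,0,0]],
    [[0.6,0,-0.4],[0,0,0]],
    [[0.5,0,-0.3],[0,0,0]],
    [[0.7,0,-0.3],[0,0,0]],
    [[0.6,0,-0.2],[0,0,0]],
    [[0.7,0,-0.1],[0,0,0]],
    [[0.6,0,-0.1],[0,0,0]],
    [[0.7,0,0],[0,0,0]],
    [[0.7,0,0.1],[0,0,0]],
    [[0.6,0,0.1],[0,0,0]],
    [[0,0,0],[0,0,0]]
  ]
}}

```text
time: 40.02
tcp_pos: [0.5741, -0.2791, 0.1395]
eef_rot: [0.988, -0.152, -0.0, 0.0]
ft_force: [-0.5, -0.6, -1.5]
grip_width: 0.13
grip_force: 5.0
```

```bash
python3 v.py
```

```text
{'time': 40.025, 'tcp_pos': [0.574, -0.279, 0.14], 'eef_rot': [0.988, -0.152, -0.0, 0.0], 'joint_positions': [-0.454, 0.458, 1.674, -0.001, 1.01, 1.423], 'ft_force': [-0.519, -0.627, -1.507], 'grip_width': 0.13, 'grip_force': 5.0}
scene place_of squat 0.72 [ 0.5355 -0.2659  0.0037]
scene place_of squat_hinge 0.88 [ 0.5571 -0.2757  0.0769]
scene place_of squat_tab 0.56 [ 0.58   -0.2845  0.13  ]
scene place_of tall 0.53 [ 0.4965 -0.4074  0.0078]
scene place_of cup 0.61 [ 0.5124 -0.3347  0.0043]
side place_of squat 0.86 [ 0.5394 -0.2659  0.0037]
side place_of squat_hinge 0.58 [ 0.5585 -0.2695  0.0814]
side place_of tall 0.7 [ 0.4947 -0.4073  0.0093]
side place_of cup 0.74 [ 0.5144 -0.3343  0.003 ]
wrist place_of squat 0.77 [ 0.5337 -0.2671  0.0035]
wrist place_of squat_hinge 0.91 [ 0.5614 -0.27    0.077 ]
wrist place_of squat_tab 0.8 [ 0.5721 -0.2843  0.1359]
wrist place_of tall 0.94 [ 0.4965 -0.4061  0.006 ]
wrist place_of cup 0.56 [ 0.5132 -0.3343  0.0033]
```

Emit:
{"name": "servo_tool", "arguments": {
  "series": [
    [[0,0,0],[0,0,0]],
    [[0,0,0],[0,0,0]],
    [[0,0,0],[0,0,0]],
    [[0,0,-1.5],[0,0,0]],
    [[0,0,-3],[0,0,0]],
    [[0,0,-4],[0,0,0]],
    [[0,0,-4],[0,0,0]],
    [[0,0,0],[0,0,0]],
    [[0,0,0],[0,0,0]]
  ],
  "hand": -0.4
}}

```text
time: 42.05
tcp_pos: [0.5736, -0.2788, 0.2649]
eef_rot: [0.988, -0.152, -0.0, 0.0]
ft_force: [0.8, 0.2, -0.5]
grip_width: 0.301
grip_force: 0.0
```

```bash
python3 v.py
```

```text
{'time': 42.05, 'tcp_pos': [0.574, -0.279, 0.265], 'eef_rot': [0.988, -0.152, -0.0, 0.0], 'joint_positions': [-0.454, 0.338, 1.559, -0.001, 1.245, 1.422], 'ft_force': [0.772, 0.193, -0.472], 'grip_width': 0.301, 'grip_force': 0.0}
scene place_of squat_hinge 0.9 [ 0.5559 -0.2755  0.0755]
scene place_of squat_tab 0.48 [ 0.5747 -0.2832  0.1324]
scene place_of tall 0.6 [ 0.4982 -0.411   0.0057]
scene place_of cup 0.65 [ 0.5159 -0.3358  0.0024]
side place_of squat 0.92 [ 0.5371 -0.2663  0.0022]
side place_of squat_hinge 0.73 [ 0.5589 -0.2715  0.0789]
side place_of squat_tab 0.51 [ 0.5724 -0.2754  0.1331]
side place_of tall 0.97 [ 0.4935 -0.403   0.008 ]
side place_of cup 0.85 [ 0.5151 -0.3353  0.0008]
wrist place_of squat 0.79 [ 0.5373 -0.2689  0.0024]
wrist place_of squat_tab 0.68 [ 0.5731 -0.2798  0.1307]
wrist place_of tall 0.67 [ 0.495  -0.4099  0.0087]
wrist place_of cup 0.83 [ 0.5137 -0.3323  0.0031]
```

The lid holds past upright (tab at 0.573, 0.131, behind the hinge), and the tall bottle is seated on the pad. I hand in the job.

```bash
python3 -c "
from bench import bot
print(bot.job_done())"
```

```text
the job is handed in; nothing more can be done
None
```

I handed the job in at about 42 s of the 72 s limit, with no verdict returned: the tall bottle was stood on the trivet with its cap open, pressed shut there and moved to the padded cell (within about 5 mm of the pad's centre), and the squat bottle's lid was left open about 105° in its own cell.

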